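# Spring a housing's snap catches with an opening stick

## Task

Open the snapped-down cover of the grey housing with the yellow opening stick. The stick lies flat, so first lay it tip down in the blue sloping rest and let go, so that you can take it again by its upper end and hold it upright; then, nearly upright and with the tip down in the seam, draw it slowly (about 4 cm a second at most) along the L-shaped seam until it has pushed all three orange catches back and the cover has sprung up. Finally lay the stick back in the rest, tip down, leaving the cover sitting in the housing and the loose things around undisturbed.

Things in the scene. Friction and masses are not known exactly. Their poses are not given: they have to be found in the camera images.
- housing: grey instrument housing, 110 (x) x 150 (y) x 37 mm, on a 6 mm work plate 150 x 178 mm, fixed; origin under its middle. Rim 12 mm wide, its top 43 mm above the origin. The seam is an L-shaped open groove between rim and raised cover panel along the -x side, then the +y side: 9 mm wide, floor (the cover's flange) 9 mm below the rim top; panel top 3 mm below the rim top
- seam_start (a point): point at rim-top height over the groove's centre line at the start of the long leg (closed end 9 mm further back); the groove is widened to 17 mm, towards the cover, for its first 18 mm as an entry. Work with the tip end 6 to 8 mm below rim-top height
- seam_corner (a point): point at rim-top height over the groove's centre line where the long leg (112 mm, from seam_start) meets the short leg
- seam_end (a point): point at rim-top height over the groove's centre line, 68 mm from the corner along the short leg, beyond the last catch; the groove ends 9 mm further on
- catch_a (a joint): first orange catch on the long leg, 36 mm from seam_start: a wedge nose across the groove, 1.5 to 8.5 mm below the rim top, flanks at 30 degrees to the groove. Value in m: 0 latched (7.5 mm out), grows to 0.0082 as it is pushed back into the rim; stays where left; free of the cover above 0.0034. A tip passing along the groove pushes it back at least 4 mm
- catch_b (a joint): second orange catch on the long leg, centred 80 mm from seam_start; as catch_a
- catch_c (a joint): orange catch on the short leg, centred 40.5 mm from seam_corner; as catch_a
- cover: black cover with green window and white flange (the groove floor), 81 x 121 x 10 mm, loose but held down by the three catches and by two fixed hooks at the far (+x, -y) corner; a spring below lifts it. Origin at the middle of its underside, axes as the housing's; 30 mm above the housing's origin when latched
- cover_corner (a point): point on top of the cover panel near the seam's corner; 40 mm above the housing's origin when latched, about 45 mm when sprung up
- stick: yellow opening stick with a dark round steel tip, 142 mm long, 140 g, loose, at first flat on the 3 mm thick mat. Origin in the middle of the handle (100 mm long, 16 mm wide along y, 14 mm thick along z); x runs along the stick towards the butt (50 mm from the origin). The tip part, from the square shoulder at x = -50 to -92 mm, tapers from 9 to 6 mm diameter, end rounded
- stick_tip (a point): very end of the stick's tip
- rest: blue sloping rest on a dark base 120 x 74 mm, fixed; origin on the bench under its middle. The stick lies in the plane of its x and z, butt up towards +x, 40 degrees to the bench, own z upward, in two forks open upward (19 mm slots, flared): one 0 to 16 mm above the stick's shoulder, with the stop for the shoulder, one 58 to 66 mm above it; the handle is free between and above
- rest_seat (a point): where the stick's origin is when it lies home in the rest
- rest_tip (a point): where the stick's tip end is when it lies home in the rest
- board_purple: purple circuit board, 62 x 56 x 21 mm, loose bystander
- solder_reel: blue and white reel of solder, 60 x 61 x 38 mm, loose bystander
- wick_reel: green reel, 51 x 42 x 18 mm, loose bystander
- usb_red: red USB stick, 18 x 50 x 9 mm, loose bystander

How it is judged (in metres and radians):
On the way, in this order (a step that is already met when the one before it is completed fails the run):
1. the stick lies home in the rest, tip down, let go (distance between stick and rest_seat below 0.008 m and distance between stick_tip and rest_tip below 0.01 m and contact force between the fingers and stick below 0.1 N), for 0.2 s.
2. the stick's tip is in the seam and all three catches are pushed back (value of joint each of catch_a, catch_b, catch_c above 0.0034 m and z of stick_tip in the frame of housing below 0.042 m and x of stick_tip in the frame of housing between -0.055 and 0.055 m and y of stick_tip in the frame of housing between -0.075 and 0.075 m), for 0.05 s.
At the end, for the whole second after the job is handed in: All three catches are pushed back more than 3.4 mm; the cover still sits in the housing (origin within 8 mm of the housing's in plan), its seam corner sprung up 2.5 to 12 mm; the stick lies at rest in the rest, its middle within 8 mm and its tip within 10 mm of home (value of joint each of catch_a, catch_b, catch_c above 0.0034 m and distance between stick and rest_seat below 0.008 m and distance between stick_tip and rest_tip below 0.01 m and z of cover_corner in the frame of housing between 0.0425 and 0.052 m and horizontal distance between cover and housing below 0.008 m and linear speed of each of cover, stick below 0.02 m/s); the robot touches nothing.
It fails at once if the stick moves faster than 10 cm/s with its tip down in the housing (z of stick_tip in the frame of housing below 0.042 m and x of stick_tip in the frame of housing between -0.055 and 0.055 m and y of stick_tip in the frame of housing between -0.075 and 0.075 m and linear speed of stick above 0.1 m/s).
It fails at once if the stick leans more than 30 degrees from upright with its tip down in the housing (z of stick_tip in the frame of housing below 0.042 m and x of stick_tip in the frame of housing between -0.055 and 0.055 m and y of stick_tip in the frame of housing between -0.075 and 0.075 m and angle between stick's own x axis and vertical above 0.53 rad).
It fails at once if a bystander is moved more than 3 cm (distance of any of board_purple, solder_reel, wick_reel, usb_red from where it was at the start of the episode above 0.03 m).
It also fails if it takes over 72 s, if anything falls off the work surface, if the arm or the gripper's body presses on something with over 40 N, if the wrist force passes 120 N, or if a joint passes its speed limit or range.

## Robot

A 6-joint arm with a two-finger parallel gripper is mounted at the origin on a cart in front of the work surface, level with it; the furniture and walls round the work are solid. World frame = base frame: x ahead of the robot, y to its left, z up, the work surface at z = 0. Lengths are in mm, angles in rad, forces in N, time in s.
With the tool pointing down it reaches from about 400 to 925 mm from the base axis. Payload 12.5 kg.
Tool frame: the origin (TCP) lies between the finger pads; the fingertips stand env.tip_extent ahead of it and the grasp point (between the pads) lies 11 mm behind it (env.tip_extent is the distance from the TCP to the fingertips, in mm); z points along the fingers, y is the line along which they close (so a half turn about z gives the same grasp; the last joint's range is limited). The gripper opens to 95 mm and grips with 3 to 60 N. Pads are 20 mm wide; open, the fingers measure 119 mm over their backs; the gripper's body (75 mm by 180 mm) begins 59 mm behind the grasp point.
Start: joints at [1.013, 0.491, 1.559, -0, 1.092, -0.106], TCP at [272.852, 562.314, 222.661] pointing down, gripper open.
Joint ranges: [-3.1, 3.1], [-0.84, 2.19], [0.05, 2.79], [-1.13, 4.28], [0.06, 2.93], [-2.69, 2.69]. Speed limits (rad/s): [2.22, 2.22, 2.79, 3.14, 3.14, 3.14].

## Interface

Orientations are given as [roll, pitch, yaw] about the fixed x, y, z axes, in that order (R = Rz(yaw) Ry(pitch) Rx(roll)).
In Python, from cell import env gives the robot as it stands.
- The arm moves only by the tool carry_out, never from a script. Its argument "motion" is a list of rows, each a list of 5 numbers: the shift along the tool's x, y, z in mm, then the turn about the tool's z in degrees, then the closure, from 0 (fully open) to 1 (shut). A call has 1 to 12 rows; each row shifts and turns the commanded pose from where the row before left it, along the tool's axes as they then stand; what a row does not reach is not made up. A row lasts 1/10 s, in which the tool goes at most 50 mm and 8.59 degrees, less where a joint would pass 70% of its speed; a pose out of reach is approached as far as the arm can. A call with a gripper value outside its range is refused whole. The fingers move at their own pace and stop on an object; the grip force is fixed at half the most. Time passes only in rows, so rows that do not move let the fingers close. It gives the time, the measured TCP pose, the force, the opening and the grip force at its end, in the units of the state.
- env.state(): the state, without advancing time (a new reading comes with each control period).
- env.read_camera(name): name is "side" or "top"; returns a dict with "color" (420x560x3 uint8, red, green, blue), "K" (3x3 intrinsics, pixels), "R" (3x3) and "t" (3): a world point X has camera coordinates R X + t. Camera axes: x right, y down, z forward; pixel columns grow to the right and rows downward; lengths in mm; the calibration is good to about 2 mm. A picture is of the moment at which its call begins. There is no depth.
- env.job_done(): hands the job in; it is judged then, once.
The state is a dict: "t": time; "joints": joint angles; "qvel": joint speeds; "tau": joint torques, N m; "eef_pos": TCP position; "tcp_rot": TCP orientation; "ft_force": force on the tool from outside, world axes, zero at the start; "moment": the same for the moment, N m; "opening": opening from 0.0 (shut) to 1.0 (fully open); "grip_force": force on a finger pad.
Only numpy, scipy, OpenCV 4.12 (cv2) and the standard library are available. Lean on these libraries where they do the work, as an engineer would, in place of code of your own. Each camera call takes 0.05 s, during which the arm holds its last target. There are 200 camera calls.

## Working session

There is one attempt and no reset: what is moved stays moved. The work goes in short steps, Python scripts to look and compute and a tool call to move; the robot and the scene stay as the last step left them, time stands still between calls to the robot, and variables do not carry over. Pictures are saved under pics/ and viewed, at most 10 in all, crops included, and the job is handed in when it is done.

Besides the shell and the picture viewer there is one more tool, called after "Emit:" as a command line: name --pt "numbers of a row" for each row, then --argument value for the rest. carry_out: Moves the arm, as the interface text tells. Its arguments: {"type":"object","properties":{"motion":{"type":"array"}},"required":["motion"]}

```bash
mkdir -p pics; ls
python3 - <<'E'
from cell import env
import cv2, numpy as np
s=env.state(); print(s, env.tip_extent)
for n in("top","side"):
    c=env.read_camera(n); cv2.imwrite(f"pics/{n}0.png",cv2.resize(c["color"][:,:,::-1],(800,600),interpolation=cv2.INTER_CUBIC)); np.savez(f"{n}0.npz",**c)
    print(n,c["K"],c["R"],c["t"], -c["R"].T@c["t"])
E
```

```text
pics
{'t': 0.0, 'joints': array([ 1.01341638e+00,  4.91563638e-01,  1.55944571e+00,  3.82791697e-06,
        1.09170813e+00, -1.05588800e-01]), 'qvel': array([-0.00015615, -0.00093138,  0.0007065 , -0.00049136, -0.00026827,
       -0.002198  ]), 'tau': array([-2.08318823e-03, -6.12646723e+01, -2.58172166e+01,  6.91518746e-02,
        4.82415897e-02, -9.77566674e-05]), 'eef_pos': array([272.70834123, 562.10419816, 222.06050064]), 'tcp_rot': array([-3.14047445e+00, -1.21924418e-04,  2.68979968e+00]), 'ft_force': array([0.09515297, 1.23402435, 0.23371315]), 'moment': array([ 0.0258977 , -0.00308476,  0.0119483 ]), 'grip_force': 0.0, 'opening': 1.0005190161255082} 8.0
top [[464.50491606   0.         277.84397933]
 [  0.         464.50491606 214.13870748]
 [  0.           0.           1.        ]] [[ 3.03030080e-02 -9.99533385e-01  3.83938448e-03]
 [-9.89737376e-01 -3.05422345e-02 -1.39596196e-01]
 [ 1.39648322e-01  4.30202325e-04 -9.90201071e-01]] [ 137.69117623  543.39021431 1292.89405813] [ 353.09066256  153.66707274 1355.55163876]
side [[471.06742985   0.         279.87304651]
 [  0.         471.06742985 205.95485659]
 [  0.           0.           1.        ]] [[ 0.86680291  0.49849074 -0.01263723]
 [ 0.39683746 -0.70494532 -0.58785383]
 [-0.30194825  0.50453848 -0.80886845]] [-556.8265734   -86.40699674 1343.4469077 ] [ 922.59987067 -461.15998161 1028.84038885]
```

View pics/top0.png

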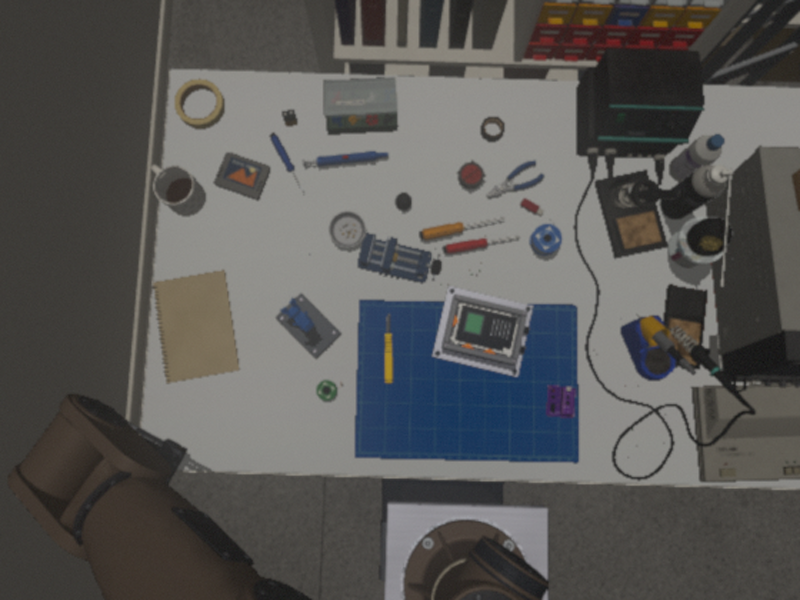

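View pics/side0.png

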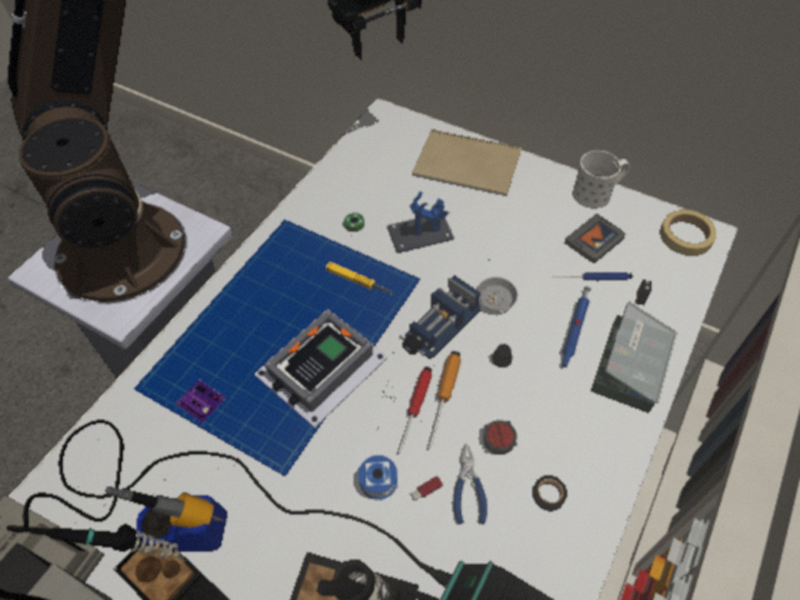

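The top view shows the stick at (388,350) with its tip upwards (towards +x), the rest at (308,325) and the housing at (483,331). The L seam is on the housing's lower and left sides. The side view agrees with this. Next I'll take enlarged crops.

Run:
```python
import cv2, numpy as np
P=[]
for n,c in(("top",(216,227)),("top",(338,232)),("side",(294,157)),("side",(224,259))):
    im=np.load(n+"0.npz")["color"][:,:,::-1]
    x,y=c[0]-50,c[1]-37
    p=cv2.resize(im[y:y+75,x:x+100],(400,300),interpolation=cv2.INTER_CUBIC)
    p=cv2.convertScaleAbs(p,alpha=1.5)
    for k in range(0,100,20): cv2.putText(p,str(x+k),(k*4,10),0,.35,(0,255,255)); cv2.line(p,(k*4,12),(k*4,18),(0,255,255))
    for k in range(10,75,20): cv2.putText(p,str(y+k),(0,k*4),0,.35,(0,255,255))
    P.append(p)
cv2.imwrite("pics/m.png",np.vstack([np.hstack(P[:2]),np.hstack(P[2:])]))
```

```text
(no output)
```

View pics/m.png

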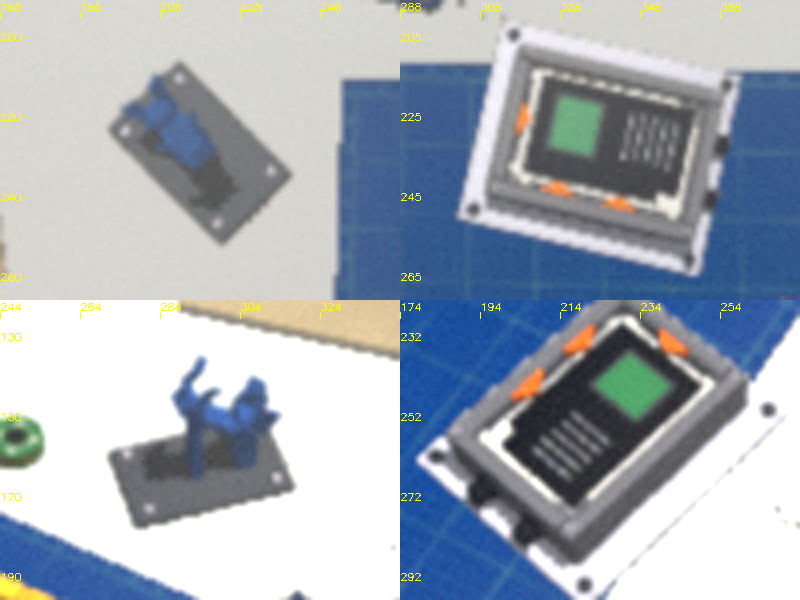

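The crops show:
- **Housing:** the orange catches are on the robot side and the left side. Plate corners in the top view are about (314,201), (373,214), (362,264) and (303,249).
- **Rest:** the base long axis runs from up-left to down-right, with forks at about (202,214) and (212,225).

Next I'll measure these positions.

```bash
cat > h.py <<'E'
import numpy as np, cv2
def load(n,k="0"): return dict(np.load(f"{n}{k}.npz"))
def ray(c,p):
    d=c["R"].T@np.linalg.inv(c["K"])@np.array([p[0],p[1],1.]); return -c["R"].T@c["t"],d/np.linalg.norm(d)
def onz(c,p,z):
    o,d=ray(c,p); return o+d*(z-o[2])/d[2]
def tri(c1,p1,c2,p2):
    (a,d),(b,e)=ray(c1,p1),ray(c2,p2)
    s=np.linalg.lstsq(np.c_[d,-e],b-a,rcond=None)[0]; P,Q=a+d*s[0],b+e*s[1]
    return (P+Q)/2,np.linalg.norm(P-Q)
def proj(c,X):
    q=c["K"]@(c["R"]@np.array(X,float)+c["t"]); return q[:2]/q[2]
E
python3 - <<'E'
from h import *
np.set_printoptions(precision=1,suppress=True)
T,S=load("top"),load("side")
def tp(x,y,o=(166,190)): return (o[0]+x/4,o[1]+y/4)
H=(288,195)
pl=[onz(T,tp(x-400,y,H),9)[:2] for x,y in((503,25),(740,75),(697,275),(460,215))]
print("plate",pl,[np.linalg.norm(pl[i]-pl[i-1]) for i in range(4)],np.mean(pl,0))
b=[onz(T,tp(*p),6)[:2] for p in((180,62),(290,175),(220,243),(110,130))]
print("base",b,[np.linalg.norm(b[i]-b[i-1]) for i in range(4)],np.mean(b,0))
for tpx in((158,80),(130,115)):
  for sx in((200,65),(185,100),(255,82),(275,110)):
    print(tpx,sx,*tri(T,tp(*tpx),S,tp(*sx,(244,120))))
# colours
for n,c in(("top",T),("side",S)):
    hsv=cv2.cvtColor(c["color"],cv2.COLOR_RGB2HSV)
    for nm,lo,hi,roi in(("orange",(5,150,120),(16,255,255),(290,190,380,270) if n=="top" else (170,210,280,300)),("yellow",(18,120,90),(32,255,255),(255,215,285,280) if n=="top" else (220,175,290,210)),("green",(50,70,60),(85,255,255),(300,200,380,270) if n=="top" else (200,220,270,280))):
        m=cv2.inRange(hsv,lo,hi); z=np.zeros_like(m); z[roi[1]:roi[3],roi[0]:roi[2]]=1; m*=z
        k,_,st,ce=cv2.connectedComponentsWithStats(m)
        for i in range(1,k):
            if st[i,4]>6:
                ys,xs=np.where(_==i) if False else np.where(cv2.connectedComponents(m)[1]==i)
                print(n,nm,st[i],ce[i], cv2.minAreaRect(np.c_[xs,ys].astype(np.float32)))
                c[nm]=c.get(nm,[])+[ce[i]]
for z in(9.5,10): print("stick handle",onz(T,T["yellow"][0],z),onz(S,S["yellow"][0],z))
print("stick tri",tri(T,T["yellow"][0],S,S["yellow"][0]))
print("green",tri(T,T["green"][0],S,S["green"][0]))
for a in T["orange"]:
  for b in S["orange"]:
    P,e=tri(T,a,S,b)
    if e<6: print("catch",a,b,P,e)
E
```

```text
plate [array([584.5,  49.9]), array([ 552.7, -124.4]), array([406. , -93.6]), array([444. ,  78.3])] [np.float64(143.34331999551853), np.float64(177.18164305550124), np.float64(149.96638672783482), np.float64(176.10138748175748)] [496.8 -22.5]
base [array([563. , 351.5]), array([482.2, 267.2]), array([431.1, 315.8]), array([511.1, 400.1])] [np.float64(71.07503824343112), np.float64(116.79700462932423), np.float64(70.48430009080136), np.float64(116.1790916239785)] [496.9 333.6]
(158, 80) (200, 65) [516.7 334.9 125.7] 39.08688656092924
(158, 80) (185, 100) [515.  333.6  96.3] 55.49025000598226
(158, 80) (255, 82) [533.3 350.5  97. ] 6.502295376781952
(158, 80) (275, 110) [541.5 358.3  64.6] 2.0756717053107128
(130, 115) (200, 65) [499.3 360.3  92.8] 32.167333056108355
(130, 115) (185, 100) [497.1 359.8  61.2] 48.9988298173801
(130, 115) (255, 82) [516.2 376.8  62.8] 1.7710053900299716
(130, 115) (275, 110) [524.2 385.6  28.6] 10.88853579020761
top orange [318 223   2   4   7] [318.4 224.3] ((318.5, 224.5), (3.0, 1.0), 90.0)
top orange [341 245   4   2   7] [342.3 245.6] ((342.5, 245.5)
[... 660 characters left out ...]
534545898), 45.0)
side yellow [229 184  33  18 189] [244.3 191.8] ((244.50865173339844, 192.1465606689453), (34.139671325683594, 5.908790588378906), 23.198591232299805)
side green [223 236  18  16 171] [231.6 243. ] ((231.50001525878906, 242.50001525878906), (14.142135620117188, 12.727920532226562), 45.0)
stick handle [433.  169.4   9.5] [433.3 168.3   9.5]
stick handle [433.  169.4  10. ] [433.6 168.   10. ]
stick tri (array([432.9, 169.2,   8.3]), np.float64(0.4458164671443809))
green (array([507.9,  -0.1,  41.8]), np.float64(2.8041320023919405))
catch [318.4 224.3] [241.5 232.6] [512.2  37.2  41.5] 1.6411818322288398
catch [342.3 245.6] [205.9 243.1] [453.2 -31.6  42.3] 2.5601346007015366
```

Run:
```python
from h import *
np.set_printoptions(precision=1,suppress=True)
T,S=load("top"),load("side")
c=np.array([497,333.6,6]); b=np.array([[563,351.5],[482.2,267.2],[431.1,315.8],[511.1,400.1]])
u=(b[0]+b[3]-b[1]-b[2]); u/=np.linalg.norm(u); n=np.array([-u[1],u[0]]); print("u",u,np.arctan2(u[1],u[0]), "angle2",[np.arctan2(*(b[i]-b[j])[::-1]) for i,j in((0,1),(3,2))])
def onplane(C,p,off=0):
    o,d=ray(C,p); s=((c[:2]+n*off-o[:2])@n)/(d[:2]@n); P=o+s*d; return (P[:2]-c[:2])@u,P[2]
for nm,p in(("L prong hi",(294,136)),("L prong lo",(290,145)),("L base",(292.7,162.5)),("R prong",(308,140.5)),("R prong2",(312.7,147.5)),("R base",(305,161))):
    print(nm,[np.round(onplane(S,p,o),1) for o in(-14,0,14)], "topproj",[proj(T,[*(c[:2]+n*o+u*onplane(S,p,o)[0]),onplane(S,p,o)[1]]) for o in (-14,14)])
m=[]
for C,(cx,cy) in((T,(210,222)),(S,(298,147))):
    x,y=int(cx)-26,int(cy)-28
    p=cv2.resize(C["color"][y:y+56,x:x+50,::-1],(400,448),interpolation=cv2.INTER_CUBIC); p=cv2.convertScaleAbs(p,alpha=1.7)
    for k in range(0,50,10): cv2.putText(p,str(x+k),(k*8,10),0,.35,(0,0,255)); cv2.putText(p,str(y+k),(0,k*8),0,.35,(0,0,255))
    m.append(p)
cv2.imwrite("pics/rest.png",np.hstack(m))
```

```text
u [0.7 0.7] 0.8090731562080187 angle2 [np.float64(0.8065942617052578), np.float64(0.8115638276398588)]
L prong hi [array([ -5.3, 125.2]), array([ -0.7, 110.2]), array([ 3.8, 95.2])] topproj [array([215.4, 220.8]), array([207.1, 227. ])]
L prong lo [array([-16.3,  94.1]), array([-11.9,  78.6]), array([-7.5, 63.1])] topproj [array([219.7, 225.1]), array([211.6, 231.1])]
L base [array([-7.9, 19.8]), array([-3.4,  3. ]), array([  1.2, -13.7])] topproj [array([220.8, 226. ]), array([213.1, 231.8])]
R prong [array([34.9, 95.8]), array([40.2, 80.3]), array([45.5, 64.8])] topproj [array([206.7, 211.8]), array([198.5, 217.7])]
R prong2 [array([49.9, 63.4]), array([55.4, 47.4]), array([60.9, 31.3])] topproj [array([204.7, 209.7]), array([196.7, 215.4])]
R base [array([29. , 13.9]), array([34.1, -2.9]), array([ 39.3, -19.8])] topproj [array([212.3, 217.3]), array([204.6, 222.9])]
```

View pics/rest.png

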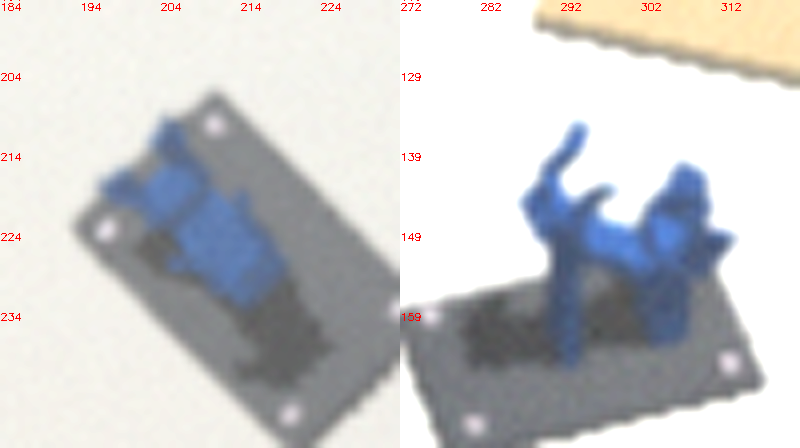

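The enlarged rest shows the thin, tall upper fork near (210,223) in the top view and near (292,140) in the side view. The wide lower fork with the stop is near (202,214) and (305,147). Butt-up is therefore towards image down-right, so the rest's +x axis points at about world (-0.69,-0.72).

Run:
```python
from h import *
np.set_printoptions(precision=3,suppress=True)
T,S=load("top"),load("side")
for n,C,roi in(("top",T,(255,215,285,280)),("side",S,(220,175,290,210))):
    hsv=cv2.cvtColor(C["color"],cv2.COLOR_RGB2HSV); m=cv2.inRange(hsv,(18,120,90),(32,255,255))
    ys,xs=np.where(m); k=(xs>roi[0])&(xs<roi[2])&(ys>roi[1])&(ys<roi[3])
    P=np.array([onz(C,(x,y),12)[:2] for x,y in zip(xs[k],ys[k])])
    c=P.mean(0); _,_,V=np.linalg.svd(P-c); a=V[0]*-np.sign(V[0][0]); pr=(P-c)@a
    print(n,c,"butt yaw",np.arctan2(a[1],a[0]),"ends",pr.min(),pr.max(),"mid",c+a*(pr.min()+pr.max())/2, len(P))
```

```text
top [432.932 169.334] butt yaw -3.105927076795305 ends -53.79471711825956 44.36770326474261 mid [437.642 169.502] 171
side [434.349 166.784] butt yaw -3.109482646559248 ends -51.24555715768024 49.48965439617407 mid [435.227 166.812] 189
```

Emit:
carry_out --pt "-20 -42 0 0 0" --pt "-20 -42 0 0 0" --pt "-20 -42 0 0 0" --pt "-20 -42 0 0 0" --pt "-20 -42 0 -7 0" --pt "-20 -42 0 -7 0" --pt "-10 -42 0 -7 0" --pt "0 -30 0 -6.85 0"

```text
t: 0.9
eef_pos: [274.6, 208.4, 222.6]
tcp_rot: [-3.141, -0.0, -3.103]
ft_force: [1.0, 0.2, -0.4]
opening: 0.994
grip_force: 0.0
```

```bash
cat > go.py <<'E'
# usage: go.py x y z yaw_deg : shift to the target along the tool axes as they stand at present, and turn
import sys; from h import *; from cell import env
s=env.state(); from scipy.spatial.transform import Rotation as Ro
R=Ro.from_euler("xyz",s["tcp_rot"]).as_matrix(); np.set_printoptions(precision=2,suppress=True)
print("t",round(s["t"],2),"pos",s["eef_pos"],"yaw",np.degrees(s["tcp_rot"][2]),"rp",s["tcp_rot"][:2],"q",s["joints"],"F",s["ft_force"],"open",s["opening"]*95,"grip",s["grip_force"])
if len(sys.argv)>1:
    a=[float(v) for v in sys.argv[1:5]]; turn=(np.degrees(s["tcp_rot"][2])-a[3]+180)%360-180
    print("now-frame",R.T@(np.array(a[:3])-s["eef_pos"]),"turn",turn)
    Y=np.radians(a[3]); Rn=Ro.from_euler("xyz",[np.pi,0,Y]).as_matrix(); print("after-turn frame",Rn.T@(np.array(a[:3])-s["eef_pos"]))
E
python3 go.py 461.5 169.4 60 182
```

```text
t 0.9 pos [274.59 208.4  222.55] yaw -177.78752666443185 rp [-3.14 -0.  ] q [ 0.46  0.08  2.18 -0.    0.88 -1.15] F [ 0.96  0.24 -0.38] open 94.43092863467862 grip 0.0
now-frame [-185.29  -46.15  162.54] turn 0.2124733355681201
after-turn frame [-185.44  -45.5   162.55]
```

Emit:
carry_out --pt "-37 -9.2 30 0 0" --pt "-37 -9.2 30 0 0" --pt "-37 -9.2 30 0 0" --pt "-37 -9.2 30 0 0" --pt "-37 -9.2 30 0 0" --pt "0 0 12 0 0" --pt "0 0 0 0 0"

```text
t: 1.6
eef_pos: [460.6, 170.3, 58.7]
tcp_rot: [-3.141, -0.004, -3.108]
ft_force: [0.4, 0.1, -0.3]
opening: 1.0
grip_force: 0.0
```

```bash
python3 go.py 461.5 169.4 13 182
```

```text
t 1.6 pos [460.65 170.27  58.7 ] yaw -178.0976469927458 rp [-3.14 -0.  ] q [ 0.22  0.56  2.04  0.    0.56 -1.38] F [ 0.42  0.06 -0.27] open 95.03796448688144 grip 0.0
now-frame [-1.01 -0.87 45.7 ] turn -0.09764699274580835
after-turn frame [-0.82 -0.9  45.7 ]
```

Emit:
carry_out --pt "-0.5 -0.5 20 0 0.3" --pt "0 0 18 0 0.5" --pt "0 0 7 0 0.6" --pt "0 0 0 0 0.8" --pt "0 0 0 0 1" --pt "0 0 0 0 1" --pt "0 0 0 0 1" --pt "0 0 0 0 1"

```text
t: 2.4
eef_pos: [462.2, 170.4, 16.1]
tcp_rot: [3.141, 0.001, -3.107]
ft_force: [0.8, 1.0, 0.6]
opening: 0.385
grip_force: 0.0
```

```bash
python3 go.py 481.6 317.4 125 227
```

```text
t 2.4 pos [462.18 170.41  16.08] yaw -178.03364232277963 rp [3.14 0.  ] q [ 0.22  0.64  2.06  0.    0.45 -1.39] F [0.84 1.02 0.62] open 36.555308823262436 grip 0.0
now-frame [ -24.54  146.26 -108.87] turn -45.033642322779656
after-turn frame [-120.75   86.04 -108.92]
```

Emit:
carry_out --pt "0 0 0 0 1" --pt "0 0 0 0 1" --pt "0 0 0 0 1" --pt "0 0 0 0 1" --pt "0 0 0 0 1" --pt "0 0 -20 0 1" --pt "0 0 -40 0 1" --pt "0 0 -45 0 1"

```text
t: 3.2
eef_pos: [461.3, 170.2, 120.9]
tcp_rot: [-3.141, -0.003, -3.107]
ft_force: [0.6, 0.3, -1.2]
opening: 0.168
grip_force: 29.9
```

```bash
python3 go.py 512.9 350.3 125 226.35
```

```text
t 3.2 pos [461.28 170.17 120.91] yaw -178.0409155538039 rp [-3.14 -0.  ] q [ 0.22  0.45  1.99  0.    0.71 -1.39] F [ 0.63  0.31 -1.15] open 16.00382673104133 grip 29.860973954200745
now-frame [-57.74 178.26  -4.34] turn -44.39091555380389
after-turn frame [-165.97   86.98   -4.09]
```

Emit:
carry_out --pt "-14.5 44.5 -3 0 1" --pt "-14.5 44.5 -3 0 1" --pt "-14.5 44.5 0 0 1" --pt "-14.5 44.5 0 0 1" --pt "0 0 0 -7.4 1" --pt "0 0 0 -7.4 1" --pt "0 0 0 -7.4 1" --pt "0 0 0 -7.4 1" --pt "0 0 0 -7.4 1" --pt "0 0 0 -7.4 1" --pt "0 0 0 0 1"

```text
t: 4.3
eef_pos: [513.7, 350.2, 126.3]
tcp_rot: [3.141, -0.001, -2.33]
ft_force: [-0.5, -0.6, -1.4]
opening: 0.161
grip_force: 29.9
```

```bash
python3 go.py 512.9 350.3 125 226.35
python3 - <<'E'
from cell import env
from h import *
m=[]
for n,cx,cy in(("top",214,220),("side",300,140)):
    c=env.read_camera(n); np.savez(n+"1.npz",**c); x,y=cx-40,cy-50
    p=cv2.resize(c["color"][y:y+100,x:x+80,::-1],(400,500),interpolation=cv2.INTER_CUBIC); p=cv2.convertScaleAbs(p,alpha=1.7)
    for k in range(0,100,10): cv2.putText(p,str(x+k),(k*5,10),0,.35,(0,0,255)); cv2.putText(p,str(y+k),(0,k*5),0,.35,(0,0,255))
    m.append(p)
cv2.imwrite("pics/p1.png",np.hstack(m))
E
```

```text
t 4.3 pos [513.66 350.16 126.25] yaw -133.52307631608238 rp [ 3.14 -0.  ] q [ 0.49  0.59  1.66  0.    0.89 -1.89] F [-0.45 -0.57 -1.44] open 15.336696087565056 grip 29.85933154821396
now-frame [0.42 0.65 1.25] turn 0.12692368391765285
after-turn frame [0.42 0.64 1.25]
```

View pics/p1.png

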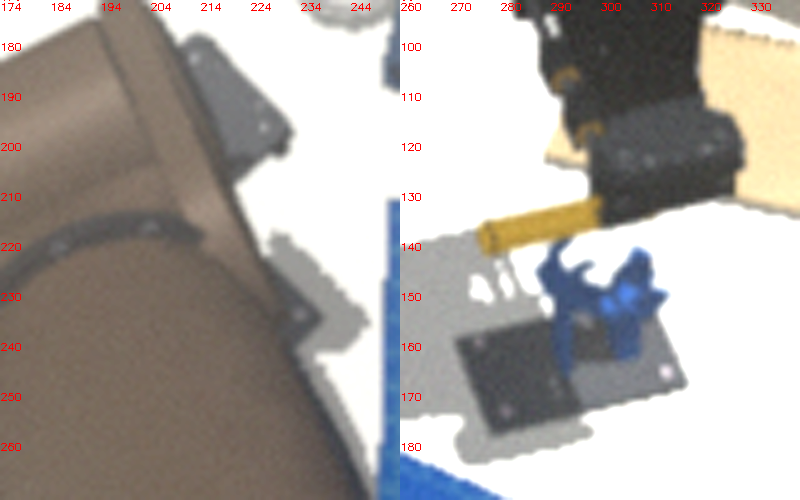

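The side view shows the yellow stick held level over the upper fork, with its butt at (276,139) and the fork prong tips at (293,139). The arm hides the top view. I'll lower it.

Emit:
carry_out --pt "0 0.5 10 0 1" --pt "0 0 10 0 1" --pt "0 0 6 0 1" --pt "0 0 4 0 1" --pt "0 0 3 0 1" --pt "0 0 0 0 1"

```text
t: 5.0
eef_pos: [514.2, 351.0, 93.7]
tcp_rot: [-3.141, 0.002, -2.333]
ft_force: [0.3, 1.6, 4.8]
opening: 0.163
grip_force: 30.0
```

```bash
python3 go.py
python3 - <<'E'
from h import *
S=load("side","1"); rx=np.array([np.cos(np.radians(226.4)),np.sin(np.radians(226.4))])
for r in(76,-24): print(proj(S,[*(np.array([513.6,350.2])+rx*r),123]))
E
```

```text
t 5.0 pos [514.18 351.04  93.67] yaw -133.67477431791684 rp [-3.14  0.  ] q [ 0.49  0.63  1.69  0.    0.82 -1.89] F [0.28 1.55 4.79] open 15.471308391805936 grip 30.000716149806976
[275.55735804 136.90060598]
[311.19152966 128.96624622]
```

Emit:
carry_out --pt "0 0 2 0 1" --pt "0 0 2 0 1" --pt "0 0 2 0 1" --pt "0 0 0 0 1"

```text
t: 5.4
eef_pos: [514.2, 351.1, 87.9]
tcp_rot: [-3.141, 0.002, -2.333]
ft_force: [1.2, 2.4, 4.7]
opening: 0.164
grip_force: 30.0
```

```bash
python3 go.py;  python3 - <<'E'
from cell import env
from h import *
c=env.read_camera("side"); x,y=260,90
p=cv2.resize(c["color"][y:y+90,x:x+80,::-1],(640,600),interpolation=cv2.INTER_CUBIC); p=cv2.convertScaleAbs(p,alpha=1.7)
cv2.imwrite("pics/p2.png",p)
E
```

```text
t 5.4 pos [514.2  351.1   87.95] yaw -133.67339044835464 rp [-3.14  0.  ] q [ 0.49  0.64  1.69  0.    0.81 -1.89] F [1.22 2.36 4.74] open 15.591002578700772 grip 30.00113993883133
```

View pics/p2.png

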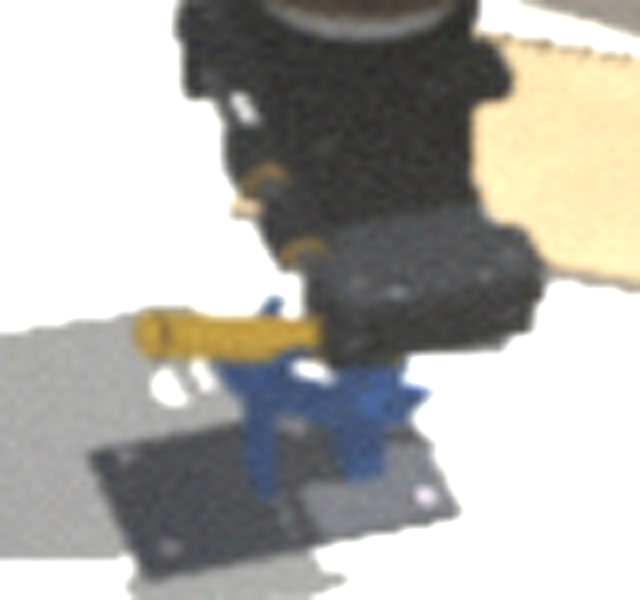

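The stick sits in the upper fork and its tip swings down in the grip as I press, with only about 6 N. I'll continue and then let go.

Emit:
carry_out --pt "0 0 3 0 1" --pt "0 0 3 0 1" --pt "0 0 3 0 1" --pt "0 0 3 0 1" --pt "0 0 2 0 1" --pt "0 0 0 0 1"

```text
t: 6.05
eef_pos: [514.2, 351.0, 74.0]
tcp_rot: [-3.141, 0.002, -2.333]
ft_force: [0.9, 1.3, 6.4]
opening: 0.163
grip_force: 31.5
```

```bash
python3 go.py
```

```text
t 6.05 pos [514.19 350.99  74.04] yaw -133.67375518936163 rp [-3.14  0.  ] q [ 0.49  0.66  1.7   0.    0.78 -1.89] F [0.91 1.32 6.4 ] open 15.458983511381039 grip 31.49433656508336
```

Emit:
carry_out --pt "0 0 0 0 0.82" --pt "0 0 0 0 0.75" --pt "0 0 0 0 0.65" --pt "0 0 0 0 0.5" --pt "0 0 0 0 0.5" --pt "0 0 -15 0 0.4" --pt "0 0 -40 0 0.4" --pt "0 0 -40 0 0.4" --pt "0 0 -40 0 0.5"

```text
t: 6.95
eef_pos: [513.3, 350.5, 211.3]
tcp_rot: [-3.141, 0.001, -2.332]
ft_force: [0.1, 1.1, 0.2]
opening: 0.56
grip_force: 0.0
```

```bash
python3 go.py;  python3 - <<'E'
from cell import env
from h import *
np.set_printoptions(precision=1,suppress=True)
c=env.read_camera("side"); x,y=260,90; np.savez("side2.npz",**c)
p=cv2.resize(c["color"][y:y+90,x:x+80,::-1],(640,600),interpolation=cv2.INTER_CUBIC); p=cv2.convertScaleAbs(p,alpha=1.7)
cv2.imwrite("pics/p3.png",p)
hsv=cv2.cvtColor(c["color"],cv2.COLOR_RGB2HSV); m=cv2.inRange(hsv,(18,120,90),(32,255,255)); m[:100]=0; m[190:]=0; m[:,:260]=0; m[:,330:]=0
ys,xs=np.where(m); P=np.c_[xs,ys].astype(float); q=P.mean(0); V=np.linalg.svd(P-q)[2][0]; V*=-np.sign(V[0]); pr=(P-q)@V
print(q,V,q+V*pr.max(),q+V*pr.min(),len(P))
# expected, seat at rest x=0 z=72
rx=np.array([np.cos(np.radians(226.4)),np.sin(np.radians(226.4))])
for sx in(50,0,-50,-92):
  print(sx,proj(c,[*(np.array([497,333.6])+rx*(sx*.766)),72+sx*.643]))
E
```

```text
t 6.95 pos [513.33 350.5  211.32] yaw -133.63711770154174 rp [-3.14  0.  ] q [ 0.49  0.5   1.58  0.    1.06 -1.89] F [0.14 1.14 0.18] open 53.17879683084399 grip 0.0
[295.9 141.4] [-0.9 -0.3] [282.8 136.6] [308.9 146.2] 129
50 [280.7 140.6]
0 [294.1 145.7]
-50 [306.9 150.6]
-92 [317.1 154.6]
```

View pics/p3.png

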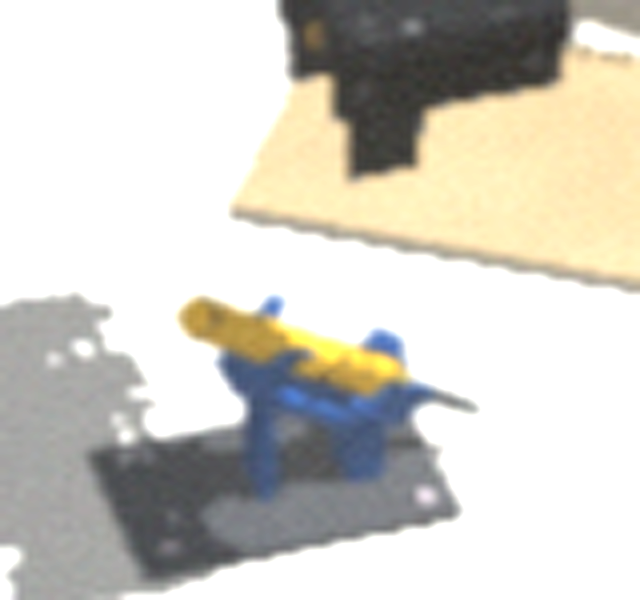

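The stick lies tip down in both forks, with its shoulder at the stop near (310,147). To be sure it is home, I'll grip the upper end and nudge it down the slope.

```bash
python3 go.py 479.1 314.8 92 226.4
```

```text
t 7.0 pos [515.2  351.59 218.19] yaw -133.6273528289495 rp [-3.14  0.01] q [ 0.49  0.49  1.57  0.    1.07 -1.89] F [1.11 0.27 4.83] open 50.36585758599999 grip 0.0
now-frame [ 52.71   1.12 125.7 ] turn -0.027352828949517516
after-turn frame [ 51.54   0.77 126.19]
```

Emit:
carry_out --pt "40 0.5 0 0 0.5" --pt "11.5 0 30 0 0.5" --pt "0 0 40 0 0.5" --pt "0 0 20 0 0.5" --pt "0 0 0 0 0.5"

```text
t: 7.5
eef_pos: [476.7, 313.1, 117.1]
tcp_rot: [3.14, -0.003, -2.333]
ft_force: [-0.9, 0.1, 1.6]
opening: 0.499
grip_force: 0.0
```

```bash
python3 go.py 479.1 314.8 92 226.4
```

```text
t 7.5 pos [476.73 313.12 117.14] yaw -133.64379850253528 rp [ 3.14 -0.  ] q [ 0.47  0.54  1.8   0.    0.8  -1.91] F [-0.91  0.12  1.56] open 47.425865332373895 grip 0.0
now-frame [-2.94 -0.59 25.13] turn -0.043798502535310035
after-turn frame [-2.85 -0.56 25.14]
```

Emit:
carry_out --pt "-2 0 15 0 0.5" --pt "0 0 10 0 0.6" --pt "0 0 0 0 0.8" --pt "0 0 0 0 1" --pt "0 0 0 0 1" --pt "0 0 0 0 1" --pt "-1.5 0 1.3 0 1" --pt "-1.5 0 1.3 0 1" --pt "-1.5 0 1.3 0 1" --pt "-1.5 0 1.3 0 1" --pt "0 0 0 0 1"

```text
t: 8.6
eef_pos: [480.8, 316.7, 92.1]
tcp_rot: [-3.142, -0.006, -2.332]
ft_force: [-21.5, -25.7, 52.6]
opening: 0.167
grip_force: 47.3
```

```bash
python3 go.py
```

```text
t 8.6 pos [480.85 316.74  92.11] yaw -133.60420247200966 rp [-3.14 -0.01] q [ 0.47  0.59  1.8  -0.    0.76 -1.91] F [-21.45 -25.74  52.59] open 15.83531057495289 grip 47.343386225402355
```

Emit:
carry_out --pt "0 0 0 0 0.75" --pt "0 0 0 0 0.65" --pt "5 0 -5 0 0.6" --pt "0 0 0 0 0.6" --pt "0 0 0 0 0.6" --pt "0 0 0 0 0.6" --pt "0 0 0 0 0.6" --pt "0 0 0 0 0.8" --pt "0 0 0 0 1" --pt "0 0 0 0 1" --pt "0 0 0 0 1" --pt "0 0 0 0 1"

```text
t: 9.8
eef_pos: [479.8, 315.7, 93.4]
tcp_rot: [-3.141, 0.0, -2.332]
ft_force: [1.8, -0.9, -0.1]
opening: 0.167
grip_force: 30.4
```

```bash
python3 go.py
```

```text
t 9.8 pos [479.81 315.7   93.43] yaw -133.64043147734918 rp [-3.14  0.  ] q [ 0.47  0.58  1.81 -0.    0.75 -1.91] F [ 1.83 -0.92 -0.14] open 15.895254311637148 grip 30.446605941688176
```

The stick is gripped at its upper end. To bring it upright, I'll set the tip in the corner between the mat and the work plate's +y edge, then swing the grip over it.

Emit:
carry_out --pt "0 0 -10 0 1" --pt "0 0 -20 0 1" --pt "0 0 -30 0 1" --pt "16.5 -35 0 0 1" --pt "16.5 -35 0 0 1" --pt "16.5 -35 0 8.5 1" --pt "0 0 0 8.5 1" --pt "0 0 0 8.5 1" --pt "0 0 0 8.5 1" --pt "0 0 0 8.5 1" --pt "0 0 0 8.5 1" --pt "0 0 0 8.5 1"

```text
t: 11.0
eef_pos: [521.4, 207.7, 154.1]
tcp_rot: [3.141, -0.0, 2.906]
ft_force: [-0.3, 0.2, -1.7]
opening: 0.167
grip_force: 30.0
```

Emit:
carry_out --pt "0 0 0 8.5 1" --pt "0 0 0 8.5 1" --pt "0 0 0 8.5 1" --pt "0 0 0 8.5 1" --pt "0 0 0 8.5 1" --pt "0 0 0 8.5 1" --pt "0 0 0 8.5 1" --pt "0 0 0 8.5 1" --pt "0 0 0 8.5 1" --pt "0 0 0 8.5 1" --pt "0 0 0 3.5 1"

```text
t: 12.1
eef_pos: [521.4, 207.7, 154.1]
tcp_rot: [3.141, -0.0, 1.362]
ft_force: [-0.0, -0.0, -0.5]
opening: 0.166
grip_force: 30.0
```

```bash
python3 go.py 536 170.6 88 78.5;  python3 - <<'E'
from cell import env
from h import *
m=[]
for n,cx,cy in(("top",290,215),("side",250,200)):
    c=env.read_camera(n); np.savez(n+"3.npz",**c); x,y=cx-50,cy-60
    p=cv2.resize(c["color"][y:y+120,x:x+100,::-1],(400,480),interpolation=cv2.INTER_CUBIC); p=cv2.convertScaleAbs(p,alpha=1.6)
    for k in range(0,120,10): cv2.putText(p,str(x+k),(k*4,10),0,.35,(0,0,255)); cv2.putText(p,str(y+k),(0,k*4),0,.35,(0,0,255))
    m.append(p)
cv2.imwrite("pics/p4.png",np.hstack(m))
E
```

```text
t 12.1 pos [521.43 207.73 154.14] yaw 78.04640977653604 rp [ 3.14 -0.  ] q [0.26 0.48 1.79 0.   0.87 0.47] F [-0.03 -0.01 -0.49] open 15.814809662230514 grip 29.99907821416855
now-frame [-33.33  21.94  66.12] turn -0.45359022346394795
after-turn frame [-33.48  21.68  66.14]
```

View pics/p4.png

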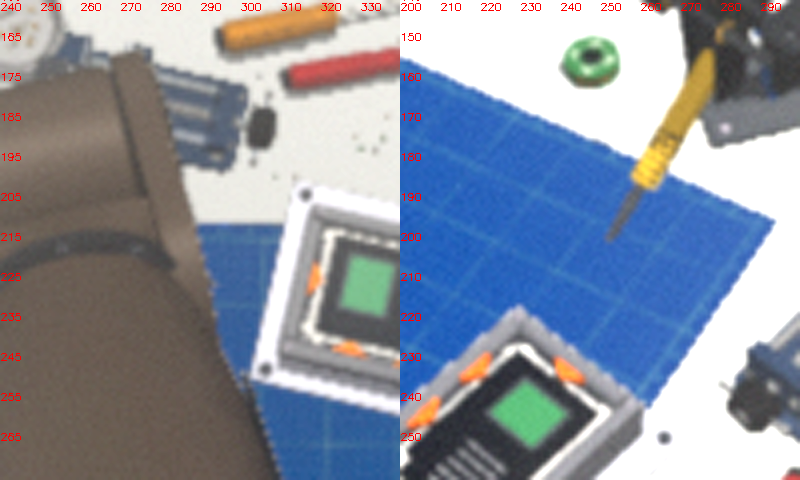

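The side view shows the stick leaning with its tip at (252,200), clear of everything. I'll check the stick pose from that.

```bash
cat > lean.py <<'E'
# stick pose in the tool's x-z plane from a side-view tip pixel: lean.py tag u v
import sys; from h import *; from cell import env
s=env.state(); S=load("side",sys.argv[1]); y=s["tcp_rot"][2]; a=np.array([np.cos(y),np.sin(y),0]); n=np.array([-a[1],a[0],0])
o,d=ray(S,(float(sys.argv[2]),float(sys.argv[3]))); P=o+d*((s["eef_pos"]-o)@n)/(d@n); G=s["eef_pos"]+[0,0,11]
r=G-P; print("tip",P.round(1),"G-tip along x,z",(r@a).round(1),r[2].round(1),"len",np.hypot(r@a,r[2]).round(1),"elev",np.degrees(np.arctan2(r[2],r@a)).round(1))
c,sn=np.cos(-.2),np.sin(-.2); q=P[:2]-[497,-22.5]; print("tip in housing",c*q[0]+sn*q[1],-sn*q[0]+c*q[1])
E
python3 lean.py 3 252.3 200
```

```text
tip [501.1 109.4  85.4] G-tip along x,z 100.4 79.6 len 128.1 elev 38.4
tip in housing -22.142845677741374 130.1139797083131
```

Emit:
carry_out --pt "-29 20 20 -0.4 1" --pt "0 0 30 0 1" --pt "0 0 24 0 1" --pt "0 0 3 0 1" --pt "0 0 0 0 1"

```text
t: 12.7
eef_pos: [535.2, 175.2, 76.6]
tcp_rot: [-3.141, 0.0, 1.376]
ft_force: [0.4, 0.5, -1.3]
opening: 0.166
grip_force: 30.0
```

Emit:
carry_out --pt "0 0 1.5 0 1" --pt "0 0 1.5 0 1" --pt "0 0 0 0 1"

```text
t: 13.0
eef_pos: [535.5, 175.3, 74.1]
tcp_rot: [3.141, -0.001, 1.375]
ft_force: [-0.5, -0.5, -1.0]
opening: 0.168
grip_force: 30.0
```

```bash
python3 go.py
python3 - <<'E'
from cell import env
from h import *
c=env.read_camera("side"); np.savez("side4.npz",**c); x,y=190,140
p=cv2.resize(c["color"][y:y+120,x:x+120,::-1],(600,600),interpolation=cv2.INTER_CUBIC); p=cv2.convertScaleAbs(p,alpha=1.6)
for k in range(0,120,10): cv2.putText(p,str(x+k),(k*5,10),0,.35,(0,0,255)); cv2.putText(p,str(y+k),(0,k*5),0,.35,(0,0,255))
cv2.imwrite("pics/p5.png",p)
E
```

```text
t 13.0 pos [535.51 175.28  74.15] yaw 78.78683943718771 rp [ 3.14 -0.  ] q [0.2  0.6  1.85 0.   0.69 0.39] F [-0.47 -0.5  -0.97] open 15.938485677383841 grip 29.99921590089798
```

View pics/p5.png

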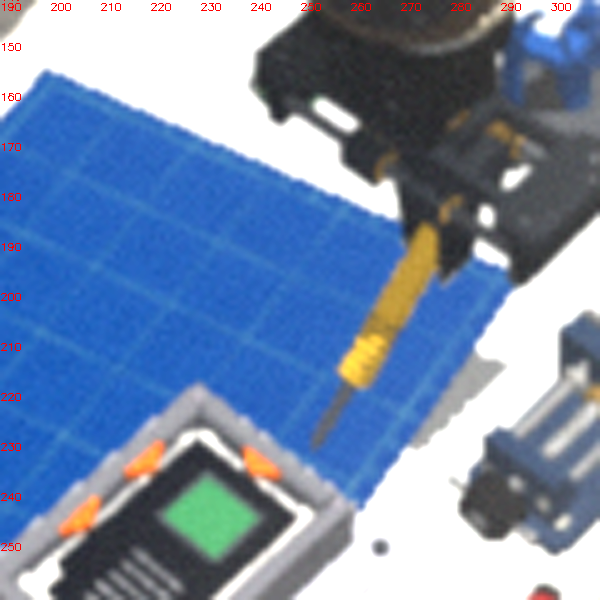

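The tip is at (253.2,229.4), over the mat beyond the housing's +y wall. The plate edge there is hidden behind the housing.

```bash
python3 lean.py 4 253.2 229.4
```

```text
tip [516.5  79.7   2.3] G-tip along x,z 97.4 82.7 len 127.8 elev 40.3
tip in housing -1.1779895961322033 104.04141132650265
```

Emit:
carry_out --pt "0 0 1 0 1" --pt "0 0 1 0 1" --pt "0 0 1 0 1" --pt "0 0 0 0 1"

```text
t: 13.45
eef_pos: [535.6, 175.3, 70.7]
tcp_rot: [3.141, -0.001, 1.375]
ft_force: [-0.4, 2.2, 4.3]
opening: 0.169
grip_force: 30.0
```

Emit:
carry_out --pt "0 0 -1.5 0 1" --pt "-5 0 0 0 1" --pt "-5 0 0 0 1" --pt "-4 0 0 0 1" --pt "-3 0 0 0 1" --pt "0 0 0 0 1"

```text
t: 14.05
eef_pos: [533.5, 160.0, 73.5]
tcp_rot: [3.138, -0.004, 1.373]
ft_force: [0.8, 17.7, 12.5]
opening: 0.168
grip_force: 30.1
```

```bash
python3 go.py
```

```text
t 14.05 pos [533.48 159.98  73.54] yaw 78.6394805341387 rp [ 3.14 -0.  ] q [0.17 0.59 1.87 0.   0.67 0.37] F [ 0.78 17.66 12.55] open 15.92086683739468 grip 30.073716044425964
```

Emit:
carry_out --pt "-5 0 -7.5 0 1" --pt "-7.5 0 -8 0 1" --pt "-8 0 -7.3 0 1" --pt "-8.8 0 -6.6 0 1" --pt "-9.3 0 -5.9 0 1" --pt "0 0 0 0 1"

```text
t: 14.65
eef_pos: [524.4, 119.1, 108.0]
tcp_rot: [3.141, 0.0, 1.374]
ft_force: [0.3, -0.5, -0.9]
opening: 0.166
grip_force: 30.0
```

```bash
python3 go.py
python3 - <<'E'
from cell import env
from h import *
c=env.read_camera("side"); np.savez("side5.npz",**c); x,y=190,140
p=cv2.resize(c["color"][y:y+120,x:x+120,::-1],(600,600),interpolation=cv2.INTER_CUBIC); p=cv2.convertScaleAbs(p,alpha=1.6)
cv2.imwrite("pics/p6.png",p)
hsv=cv2.cvtColor(c["color"],cv2.COLOR_RGB2HSV); m=cv2.inRange(hsv,(18,120,90),(32,255,255)); m[:150]=0; m[250:]=0; m[:,:225]=0; m[:,300:]=0
ys,xs=np.where(m); P=np.c_[xs,ys].astype(float); print("yellow px",len(P),P.mean(0),P.min(0),P.max(0), np.linalg.svd(P-P.mean(0))[2][0])
E
```

```text
t 14.65 pos [524.4  119.12 108.01] yaw 78.70451538556951 rp [3.14 0.  ] q [ 0.1   0.52  1.89 -0.    0.73  0.3 ] F [ 0.31 -0.52 -0.91] open 15.753960943487186 grip 29.999705851078033
yellow px 161 [256.52795031 206.        ] [250. 170.] [275. 220.] [ 0.36045154 -0.93277794]
```

View pics/p6.png

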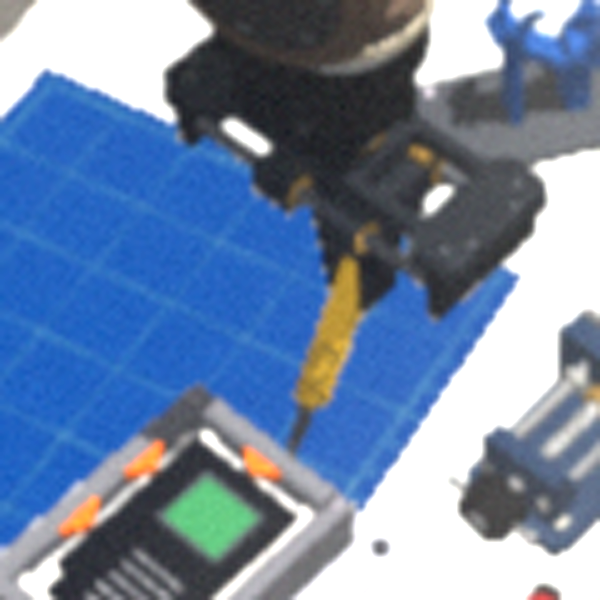

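The picture shows the stick steeper now, with its shoulder at (252.6,220.6) and its tip behind the rim. That was my last picture, so from here I measure numerically.

```bash
python3 lean.py 5 252.6 220
```

```text
tip [516.7  81.1  44.1] G-tip along x,z 39.3 74.5 len 84.2 elev 62.2
tip in housing -1.2398650228293349 105.4519161478509
```

Emit:
carry_out --pt "-10.1 0 -3.4 0 1" --pt "-10.5 0 -3.5 0 1" --pt "-10.8 0 -2.6 0 1" --pt "-10.9 0 -1.6 0 1" --pt "0 0 0 0 1"

```text
t: 15.2
eef_pos: [516.1, 77.8, 118.6]
tcp_rot: [3.141, 0.0, 1.374]
ft_force: [1.0, 1.7, -0.5]
opening: 0.166
grip_force: 30.0
```

```bash
cat > sh.py <<'E'
# side view: yellow part of the stick, lower end (shoulder) and lean
import sys; from h import *; from cell import env
np.set_printoptions(precision=1,suppress=True)
c=env.read_camera("side"); s=env.state(); G=s["eef_pos"]+[0,0,11]; y=s["tcp_rot"][2]; a=np.array([np.cos(y),np.sin(y),0]); n=np.array([-a[1],a[0],0])
g=proj(c,G); hsv=cv2.cvtColor(c["color"],cv2.COLOR_RGB2HSV); m=cv2.inRange(hsv,(18,120,70),(32,255,255)); r=np.zeros_like(m)
u,v=int(g[0]),int(g[1]); r[max(0,v-2):v+55,max(0,u-45):u+30]=255; m&=r
k,l,st,ce=cv2.connectedComponentsWithStats(m); i=1+st[1:,4].argmax(); ys,xs=np.where(l==i); P=np.c_[xs,ys].astype(float)
lo=np.array([P[P[:,1]==ys.max()-j].mean(0) for j in range(1,8)])   # row centres near the shoulder
rows=sorted(set(ys)); C=np.array([P[P[:,1]==q].mean(0) for q in rows if (ys==q).sum()>=3]); f=np.polyfit(C[:,1],C[:,0],1)
def pl(p):
    o,d=ray(c,p); return o+d*((G-o)@n)/(d@n)
for q in(ys.min()+1,(ys.min()+ys.max())/2,ys.max()+.5):
    X=pl((np.polyval(f,q),q)); print("row",q,"col",round(np.polyval(f,q),1),"X",X,"rel G",(X-G)@a,X[2]-G[2])
A,B=pl((np.polyval(f,ys.min()+1),ys.min()+1)),pl((np.polyval(f,ys.max()),ys.max())); d=A-B
print("area",len(P),"elev",np.degrees(np.arctan2(d[2],d@a)),"len",np.linalg.norm(d),"t",s["t"],"pos",s["eef_pos"],"F",s["ft_force"])
E
python3 sh.py
```

```text
row 202 col 249.0 X [515.6  76.  126. ] rel G -2.198366923546751 -3.4236437811344445
row 212.5 col 248.3 X [514.4  70.2  88.9] rel G -8.190861492570018 -40.44214155408878
row 224.5 col 247.6 X [513.   63.1  44.4] rel G -15.406408720277891 -85.01601907753587
area 109 elev 80.80481689511346 len 80.72162147216642 t 15.25 pos [516.   78.2 118.4] F [-1.2  0.4 -1.7]
```

Emit:
carry_out --pt "-10 0 -0.7 0 1" --pt "-10 0 0 0 1" --pt "0 0 0 0 1"

```text
t: 15.55
eef_pos: [512.2, 58.5, 119.4]
tcp_rot: [3.141, -0.0, 1.374]
ft_force: [0.9, 3.3, 5.0]
opening: 0.165
grip_force: 30.0
```

```bash
python3 sh.py
```

```text
row 214 col 246.1 X [513.   62.3  91.2] rel G 3.8052488435179646 -39.05876334307186
row 219.0 col 245.8 X [512.4  59.6  72.9] rel G 0.964998594262389 -57.43000363842191
row 225.5 col 245.5 X [511.7  55.8  48.3] rel G -2.829836006244294 -81.97566412917695
area 70 elev 81.21147688928474 len 41.488573706597656 t 15.6 pos [512.2  58.6 119.3] F [0.1 1.6 5. ]
```

Run:
```python
from h import *
from scipy.ndimage import map_coordinates
np.set_printoptions(precision=2,suppress=True)
def fit(tag,C,yaw0,c0):
    R=C["color"][:,:,0].astype(float)
    c,s=np.cos(yaw0),np.sin(yaw0); W=lambda hx,hy:np.array([c0[0]+c*hx-s*hy,c0[1]+s*hx+c*hy,9])
    out={}
    for nm,f,rng in(("-x",lambda t,d:(-75-d,t),(-75,75)),("+y",lambda t,d:(t,89+d),(-60,10)),("-y",lambda t,d:(t,-89-d),(-60,10))):
        L=[]
        for t in np.linspace(*rng,25):
            ds=np.arange(-9,9.1,.5); px=np.array([proj(C,W(*f(t,d))) for d in ds]); v=map_coordinates(R,[px[:,1],px[:,0]],order=1)
            if v[:6].mean()-v[-6:].mean()<40: continue
            h=(np.median(v[4:10])+np.median(v[-8:]))/2; k=np.where(v>h)[0].max()
            if k+1<len(v): L.append((t,ds[k]+.5*(v[k]-h)/(v[k]-v[k+1])))
        L=np.array(L)
        if len(L)>5:
            p=np.polyfit(L[:,0],L[:,1],1); r=L[:,1]-np.polyval(p,L[:,0]); L=L[abs(r)<1.5]; p=np.polyfit(L[:,0],L[:,1],1); print(tag,nm,len(L),"slope",p[0],"off at 0",p[1],"rms",np.std(L[:,1]-np.polyval(p,L[:,0])))
fit("top",load("top"),-.2,(497,-22.5)); fit("side",load("side"),-.2,(497,-22.5))
```

```text
top -x 25 slope -0.006267851268017551 off at 0 -0.3194457970330019 rms 0.26624475149798305
top +y 25 slope -0.013343083340117105 off at 0 1.8392529777878726 rms 0.28209759464383694
top -y 20 slope 0.005032622658219495 off at 0 -0.8197972169573577 rms 0.26169814799085833
side -x 25 slope -0.003906189247522988 off at 0 1.9552293956781477 rms 0.8620682555482247
side +y 25 slope -0.01226739465333357 off at 0 1.435536718186491 rms 0.6667560847778874
side -y 18 slope 0.011279224036046415 off at 0 3.059398476551283 rms 0.2706480742735517
```

Emit:
carry_out --pt "0 0 -10 0 1" --pt "0 0 -30 0 1" --pt "0 0 -25 -8.5 1" --pt "0 0 0 -8.5 1" --pt "0 0 0 -8.5 1" --pt "0 0 0 -8.5 1" --pt "0 0 0 -8.5 1" --pt "0 0 0 -8.5 1" --pt "0 0 0 -8.5 1" --pt "0 0 0 -8.5 1" --pt "0 0 0 -8.5 1" --pt "0 0 0 -8.5 1"

```text
t: 16.8
eef_pos: [512.0, 59.1, 184.3]
tcp_rot: [-3.141, -0.001, 2.865]
ft_force: [-0.3, 0.7, -0.9]
opening: 0.168
grip_force: 30.0
```

```bash
python3 go.py 448.6 -67.3 178 168.5
```

```text
t 16.8 pos [511.95  59.05 184.33] yaw 164.1413050539723 rp [-3.14 -0.  ] q [-0.01  0.38  1.87 -0.    0.89 -1.31] F [-0.29  0.75 -0.92] open 15.980889268572474 grip 29.999378621578217
now-frame [  26.41 -138.85    6.45] turn -4.358694946027697
after-turn frame [  36.89 -136.44    6.33]
```

Emit:
carry_out --pt "0 0 0 -4 1" --pt "9.2 -34 0 0 1" --pt "9.2 -34 0 0 1" --pt "9.2 -34 0 0 1" --pt "9.2 -33 0 0 1" --pt "0 0 0 0 1" --pt "0 0 0 0 1"

```text
t: 17.5
eef_pos: [447.5, -65.3, 184.4]
tcp_rot: [-3.141, 0.0, 2.926]
ft_force: [-0.2, 0.4, -0.9]
opening: 0.165
grip_force: 30.0
```

```bash
cat > tip.py <<'E'
# tip of the stick in the side view, in the housing frame seen by the same camera
import sys; from h import *; from cell import env
np.set_printoptions(precision=1,suppress=True)
c=env.read_camera("side"); s=env.state(); G=s["eef_pos"]+[0,0,11]; np.savez("side9.npz",**c)
ex=proj(c,G-[0,0,127.3]); sh=proj(c,G-[0,0,85]); print("expected tip px",ex,"shoulder",sh,"TCP",s["eef_pos"],"yaw",np.degrees(s["tcp_rot"][2]),"t",s["t"])
a=c["color"].astype(int); 
for v in range(int(sh[1])-6,int(ex[1])+6,2):
    u=int(round(ex[0])); print(v,u-8,[ "%d/%d/%d"%tuple(a[v,k]) for k in range(u-8,u+9)])
E
python3 tip.py; python3 sh.py
```

```text
expected tip px [195.1 246.7] shoulder [192.2 237.2] TCP [447.8 -64.7 184.3] yaw 167.7407263748609 t 17.55
231 187 ['73/59/32', '85/68/29', '102/82/32', '122/97/29', '133/106/29', '127/99/26', '112/90/34', '84/76/72', '46/67/106', '20/58/112', '21/61/116', '24/63/113', '31/71/120', '26/62/117', '19/58/116', '23/60/118', '21/60/117']
233 187 ['76/68/60', '85/67/27', '87/70/20', '124/101/32', '128/100/28', '119/95/29', '121/95/29', '111/89/36', '70/71/86', '32/64/111', '30/71/118', '29/68/119', '23/63/117', '16/58/113', '20/57/115', '20/60/117', '18/58/113']
235 187 ['44/50/74', '61/49/31', '79/61/26', '109/87/29', '129/103/32', '122/96/28', '131/105/32', '143/115/37', '128/106/58', '76/82/97', '29/63/113', '21/59/116', '19/58/116', '21/61/120', '21/60/119', '21/60/118', '22/61/118']
237 187 ['22/58/111', '52/62/95', '69/62/60', '75/63/35', '90/72/30', '108/87/29', '123/97/32', '121/98/51', '80/79/94', '35/64/114', '19/60/117', '20/59/116', '19/61/119', '20/58/116', '23/58/116', '23/61/117', '38/69/119']
239 187 ['27/69/119', '27/68/120', '27/63/114', '38/60/95', '58/63/68', '61/58/46'
[... 1186 characters left out ...]
108/111', '99/99/102', '97/96/100', '88/86/91', '74/74/77', '70/71/74', '90/89/90', '127/124/122', '133/131/129']
251 187 ['30/64/116', '52/68/107', '79/82/96', '68/71/75', '55/56/59', '59/59/63', '75/74/77', '94/93/96', '95/96/100', '84/86/89', '69/69/73', '83/82/84', '123/121/121', '148/147/144', '146/145/143', '107/106/104', '52/52/53']
row 215 col 186.4 X [451.6 -65.1 202.9] rel G -3.6533351650467782 7.685076959865313
row 226.0 col 189.2 X [449.1 -64.6 157.7] rel G -1.103196183251881 -37.48830183519058
row 238.5 col 192.3 X [446.  -63.9 102.2] rel G 2.035075181017221 -93.07990766994968
area 128 elev 93.23104642481262 len 98.60403896317399 t 17.6 pos [448.  -64.3 184.2] F [-0.5 -0.7 -1.4]
```

```bash
cat > hf.py <<'E'
from h import *
def hframe(P,c0=(495.4,-20.7),yaw=-.208):
    c,s=np.cos(yaw),np.sin(yaw); q=np.array(P[:2])-c0; return np.array([c*q[0]+s*q[1],-s*q[0]+c*q[1]])
E
python3 - <<'E'
from hf import *
np.set_printoptions(precision=1,suppress=True)
c=load("side","9")
for p in((196.2,247.5),(196.3,248.2)):
    P=onz(c,p,68); print(P,"side-housing",hframe(P),"robot-housing of TCP",hframe((447.8,-64.9),(496.6,-21.1)))
# orange catches in the first side view, on z=44.5 and 42, in the side housing frame
S=load("side")
for n,p in(("a",(205.9,243.1)),("b",(218.7,231.9)),("c",(241.5,232.6))): print(n,hframe(onz(S,p,43)))
T=load("top")
for n,p in(("a",(342.3,245.6)),("c",(318.4,224.3))): print("top",n,hframe(onz(T,p,43),(497.7,-21.4)))
E
```

```text
[451.5 -65.1  68. ] side-housing [-33.8 -52.6] robot-housing of TCP [-38.7 -52.9]
[452.8 -66.6  68. ] side-housing [-32.2 -53.7] robot-housing of TCP [-38.7 -52.9]
a [-39.4 -20.8]
b [-39.4  22.7]
c [ 4.8 58.8]
top a [-40.8 -18.1]
top c [ 2.3 61.2]
```

Emit:
carry_out --pt "0 -2 8 0 1" --pt "0 0 8 0 1" --pt "0 0 3 0 1" --pt "0 0 3 0 1" --pt "0 0 3 0 1" --pt "0 0 0 0 1"

```text
t: 18.2
eef_pos: [447.2, -66.5, 158.7]
tcp_rot: [3.141, -0.001, 2.928]
ft_force: [-0.2, -0.2, -1.6]
opening: 0.165
grip_force: 30.0
```

Emit:
carry_out --pt "0 0 1.5 0 1" --pt "0 0 1.5 0 1" --pt "0 0 0 0 1"

```text
t: 18.5
eef_pos: [447.3, -66.6, 155.9]
tcp_rot: [3.142, -0.0, 2.928]
ft_force: [0.6, 0.3, -1.5]
opening: 0.162
grip_force: 30.0
```

Emit:
carry_out --pt "0 0 1 0 1" --pt "0 0 1 0 1" --pt "0 0 0 0 1"

```text
t: 18.8
eef_pos: [447.3, -66.6, 153.9]
tcp_rot: [3.141, -0.0, 2.928]
ft_force: [0.0, -1.2, -0.8]
opening: 0.167
grip_force: 30.0
```

Emit:
carry_out --pt "0 0 1 0 1" --pt "0 0 0.5 0 1" --pt "0 0 0 0 1"

```text
t: 19.1
eef_pos: [447.3, -66.6, 152.4]
tcp_rot: [3.142, -0.0, 2.928]
ft_force: [0.0, 0.6, -1.5]
opening: 0.166
grip_force: 30.0
```

Emit:
carry_out --pt "0 0 1 0 1" --pt "0 0 1 0 1" --pt "0 0 0 0 1"

```text
t: 19.4
eef_pos: [447.3, -66.6, 150.4]
tcp_rot: [3.141, -0.0, 2.928]
ft_force: [-0.2, 0.6, -0.9]
opening: 0.165
grip_force: 30.0
```

```bash
python3 go.py
```

```text
t 19.4 pos [447.26 -66.63 150.37] yaw 167.7580260749672 rp [ 3.14 -0.  ] q [-0.29  0.35  2.05  0.    0.74 -1.65] F [-0.16  0.63 -0.87] open 15.631943563017355 grip 29.9994295835495
```

Emit:
carry_out --pt "0 0 0.8 0 1" --pt "0 0 0.7 0 1" --pt "0 0 0 0 1"

```text
t: 19.7
eef_pos: [447.3, -66.6, 148.9]
tcp_rot: [3.141, -0.0, 2.928]
ft_force: [0.1, 0.4, -1.9]
opening: 0.17
grip_force: 30.0
```

Emit:
carry_out --pt "0 0 0.8 0 1" --pt "0 0 0.7 0 1" --pt "0 0 0 0 1"

```text
t: 20.0
eef_pos: [447.3, -66.6, 147.5]
tcp_rot: [3.142, 0.0, 2.928]
ft_force: [0.6, 1.1, 0.4]
opening: 0.166
grip_force: 30.0
```

Floor contact came at TCP z of about 147.5, which fits a stick reaching 121 mm below the grasp point. The tip must have stood on the plate while I righted the stick. I'll raise 2 mm, shift into the groove line and start drawing.

Emit:
carry_out --pt "0 0 -1 -0.3 1" --pt "1.5 0 -1 0 1" --pt "1.5 0 0 0 1" --pt "1.5 0 0 0 1" --pt "0 2 0 0 1" --pt "0 3 0 0 1" --pt "0 3 0 0 1" --pt "0 3 0 0 1"

```text
t: 20.8
eef_pos: [445.3, -54.6, 149.5]
tcp_rot: [3.141, -0.0, 2.933]
ft_force: [0.6, 0.4, -0.8]
opening: 0.165
grip_force: 30.0
```

```bash
python3 go.py; python3 sh.py
```

```text
t 20.8 pos [445.26 -54.61 149.5 ] yaw 168.07208451457714 rp [ 3.14 -0.  ] q [-0.27  0.35  2.06  0.    0.73 -1.63] F [ 0.58  0.35 -0.83] open 15.687193789118579 grip 29.999426007270813
row 220 col 190.8 X [448.9 -55.1 169.2] rel G -3.6523799098277974 8.688194658674036
row 231.0 col 193.5 X [446.8 -54.7 122.3] rel G -1.5252864012288296 -38.19148695465418
row 243.5 col 196.7 X [444.2 -54.1  64.6] rel G 1.0922281573313508 -95.87971205030323
area 114 elev 92.59792609329106 len 102.26798672028308 t 20.85 pos [445.3 -54.3 149.5] F [-0.4  0.7 -0.5]
```

Emit:
carry_out --pt "1.5 2 0 0 1" --pt "0 3 0 0 1" --pt "0 3 0 0 1" --pt "0 0 0 0 1"

```text
t: 21.25
eef_pos: [445.4, -46.5, 149.5]
tcp_rot: [3.141, 0.0, 2.934]
ft_force: [0.7, -0.1, -2.2]
opening: 0.163
grip_force: 30.0
```

```bash
python3 go.py
cat > shaft.py <<'E'
from hf import *; from cell import env
np.set_printoptions(precision=1,suppress=True)
c=env.read_camera("side"); np.savez("sideA.npz",**c); b=load("side")["color"].astype(int); a=c["color"].astype(int); s=env.state()
e=proj(c,s["eef_pos"]+[0,0,11-121]); print("exp tip px",e)
D=np.abs(a-b).sum(2); u=int(round(e[0])); V=[]
for v in range(int(e[1])-14,int(e[1])+5):
    w=D[v,u-9:u+10]; w=np.where(w>45,w,0); print(v,u-9,w.tolist(),"dark",a[v,u-9:u+10].sum(1).tolist() if v>e[1]-6 else "")
E
python3 shaft.py
```

```text
t 21.25 pos [445.44 -46.49 149.54] yaw 168.08259061265463 rp [3.14 0.  ] q [-0.25  0.35  2.06  0.    0.73 -1.61] F [ 0.68 -0.12 -2.23] open 15.496848029254137 grip 29.99961107969284
exp tip px [200.5 246.8]
232 191 [52, 124, 145, 151, 195, 234, 219, 199, 188, 124, 0, 0, 0, 0, 0, 0, 0, 0, 0] dark 
233 191 [0, 56, 110, 137, 185, 224, 223, 222, 222, 180, 64, 0, 0, 0, 0, 0, 0, 0, 0] dark 
234 191 [0, 0, 79, 150, 168, 205, 214, 224, 238, 213, 121, 0, 0, 0, 0, 0, 0, 0, 0] dark 
235 191 [0, 0, 76, 134, 157, 196, 215, 223, 237, 248, 181, 62, 0, 0, 0, 0, 0, 0, 0] dark 
236 191 [0, 0, 0, 93, 133, 176, 206, 212, 230, 250, 198, 77, 0, 0, 0, 0, 0, 0, 0] dark 
237 191 [0, 0, 0, 58, 118, 168, 188, 213, 236, 253, 213, 96, 0, 0, 0, 0, 0, 0, 0] dark 
238 191 [0, 0, 0, 0, 104, 160, 164, 209, 244, 243, 165, 57, 0, 0, 0, 0, 0, 0, 0] dark 
239 191 [0, 0, 0, 0, 56, 101, 136, 190, 215, 184, 73, 0, 0, 0, 0, 0, 0, 0, 0] dark 
240 191 [0, 0, 0, 0, 0, 0, 104, 142, 133, 88, 0, 0, 0, 0, 0, 0, 0, 0, 0] dark 
241 191 [0, 0, 0, 0, 0, 0, 48, 84, 94, 95, 82, 0, 0, 0, 0, 0, 0, 0, 0] dark [225, 220, 207, 197, 194, 192, 
[... 922 characters left out ...]
, 237, 292, 298, 198, 130, 101]
247 191 [0, 0, 0, 85, 104, 73, 0, 0, 86, 107, 84, 66, 0, 0, 0, 0, 0, 0, 0] dark [198, 198, 198, 184, 187, 221, 256, 247, 197, 155, 132, 135, 197, 317, 357, 287, 174, 90, 88]
248 191 [0, 0, 0, 0, 0, 0, 0, 0, 0, 51, 46, 51, 0, 0, 0, 0, 0, 0, 0] dark [214, 251, 260, 262, 260, 298, 311, 296, 234, 160, 139, 170, 320, 382, 307, 185, 111, 98, 95]
249 191 [0, 0, 0, 0, 0, 0, 0, 0, 0, 0, 0, 0, 0, 0, 0, 0, 0, 0, 0] dark [277, 303, 321, 317, 316, 312, 306, 274, 213, 188, 214, 332, 362, 295, 191, 115, 85, 97, 83]
250 191 [0, 0, 0, 0, 0, 0, 0, 0, 0, 0, 0, 0, 0, 0, 0, 0, 0, 0, 0] dark [316, 331, 331, 325, 318, 298, 264, 213, 225, 308, 420, 411, 287, 158, 106, 89, 86, 84, 81]
```

Emit:
carry_out --pt "0 3 0 0 1" --pt "0 3 0 0 1" --pt "0 3 0 0 1" --pt "0 0 0 0 1"

```text
t: 21.7
eef_pos: [447.3, -37.7, 149.5]
tcp_rot: [3.141, 0.0, 2.934]
ft_force: [0.4, 0.2, -1.3]
opening: 0.163
grip_force: 30.0
```

Emit:
carry_out --pt "0 3 0 0 1" --pt "0 3 0 0 1" --pt "0 0 0 0 1"

```text
t: 22.0
eef_pos: [448.5, -31.8, 149.5]
tcp_rot: [3.141, -0.0, 2.934]
ft_force: [0.1, -0.9, -0.2]
opening: 0.165
grip_force: 30.0
```

```bash
cat > ora.py <<'E'
from hf import *; from cell import env
np.set_printoptions(precision=1,suppress=True)
c=env.read_camera("side"); np.savez("sideB.npz",**c); s=env.state(); e=proj(c,s["eef_pos"]+[0,0,11-121])
for n,C in(("now",c),("start",load("side"))):
    m=cv2.inRange(cv2.cvtColor(C["color"],cv2.COLOR_RGB2HSV),(4,120,90),(17,255,255)); m[:215]=0; m[285:]=0; m[:,:170]=0; m[:,285:]=0
    k,l,st,ce=cv2.connectedComponentsWithStats(m)
    print(n,[(st[i].tolist(),ce[i].round(1).tolist()) for i in range(1,k) if st[i,4]>3])
D=np.abs(c["color"].astype(int)-load("side")["color"]).sum(2); print("tip exp",e,s["ft_force"],s["t"])
for v in range(int(e[1])-4,int(e[1])+7): u=int(e[0]); print(v,u-9,np.where(D[v,u-9:u+10]>45,D[v,u-9:u+10],0).tolist())
E
python3 ora.py
```

```text
now [([215, 228, 8, 8, 32], [218.8, 232.0]), ([238, 230, 8, 6, 27], [241.5, 232.6])]
start [([215, 228, 8, 8, 32], [218.8, 232.0]), ([238, 229, 8, 7, 28], [241.4, 232.5]), ([202, 239, 8, 8, 33], [205.8, 243.2])]
tip exp [205.  242.8] [ 0.4 -1.4 -1.2] 22.05
238 195 [0, 0, 0, 0, 0, 0, 0, 0, 108, 191, 193, 115, 0, 0, 0, 0, 0, 0, 0]
239 195 [0, 0, 0, 0, 0, 0, 0, 0, 124, 193, 163, 118, 0, 73, 73, 0, 0, 0, 0]
240 195 [0, 0, 0, 0, 0, 0, 0, 93, 137, 160, 165, 149, 97, 152, 109, 0, 0, 0, 0]
241 195 [0, 0, 0, 0, 0, 0, 106, 131, 132, 172, 173, 177, 174, 176, 99, 0, 49, 0, 0]
242 195 [0, 0, 0, 0, 47, 97, 111, 130, 133, 158, 188, 209, 218, 159, 60, 0, 0, 0, 0]
243 195 [0, 0, 0, 48, 97, 71, 0, 0, 96, 153, 198, 222, 222, 124, 48, 48, 0, 0, 0]
244 195 [0, 0, 0, 0, 71, 0, 0, 0, 99, 181, 219, 204, 157, 105, 73, 0, 0, 0, 0]
245 195 [0, 0, 0, 0, 0, 0, 0, 97, 137, 155, 159, 131, 120, 117, 63, 0, 0, 0, 0]
246 195 [0, 0, 0, 0, 0, 0, 0, 88, 110, 95, 86, 84, 107, 76, 0, 0, 0, 0, 0]
247 195 [0, 0, 0, 0, 0, 0, 0, 0, 57, 60, 64, 50, 0, 0, 0, 0, 0, 0, 0]
248 195 [0, 0, 0, 0, 0, 0, 0, 0, 58, 0, 0, 0, 0, 0, 0, 0, 0, 0, 0]
```

Catch a's orange has gone, so the tip is working. I'll continue along the long leg.

Emit:
carry_out --pt "0 3.3 0 0 1" --pt "0 3.3 0 0 1" --pt "0 3.3 0 0 1" --pt "0 3.3 0 0 1" --pt "0 3.3 0 0 1" --pt "0 3.3 0 0 1" --pt "0 3.3 0 0 1" --pt "0 3.3 0 0 1" --pt "0 3.3 0 0 1" --pt "0 0 0 0 1"

```text
t: 23.05
eef_pos: [454.7, -2.7, 149.5]
tcp_rot: [3.141, 0.0, 2.934]
ft_force: [0.2, -0.3, -1.7]
opening: 0.165
grip_force: 30.0
```

```bash
python3 go.py; python3 ora.py | head -3
```

```text
t 23.05 pos [454.69  -2.73 149.52] yaw 168.08554573735492 rp [3.14 0.  ] q [-0.15  0.36  2.05  0.    0.74 -1.51] F [ 0.17 -0.27 -1.73] open 15.652046693285229 grip 29.999618232250214
now [([216, 228, 7, 7, 27], [219.2, 231.6]), ([238, 230, 8, 6, 27], [241.5, 232.6])]
start [([215, 228, 8, 8, 32], [218.8, 232.0]), ([238, 229, 8, 7, 28], [241.4, 232.5]), ([202, 239, 8, 8, 33], [205.8, 243.2])]
tip exp [213.7 235.2] [ 0.5  1.  -0.7] 23.1
```

Emit:
carry_out --pt "0 3.3 0 0 1" --pt "0 3.3 0 0 1" --pt "0 3.3 0 0 1" --pt "0 3.3 0 0 1" --pt "0 3.3 0 0 1" --pt "0 3.3 0 0 1" --pt "0 3.3 0 0 1" --pt "0 3.3 0 0 1" --pt "0 3.3 0 0 1" --pt "0 3.3 0 0 1" --pt "0 0 0 0 1"

```text
t: 24.2
eef_pos: [461.5, 29.6, 149.5]
tcp_rot: [3.141, 0.0, 2.934]
ft_force: [-0.3, -0.2, -1.8]
opening: 0.167
grip_force: 30.0
```

```bash
python3 go.py; python3 ora.py
```

```text
t 24.2 pos [461.51  29.58 149.52] yaw 168.0829225872084 rp [3.14 0.  ] q [-0.08  0.37  2.03  0.    0.75 -1.44] F [-0.31 -0.17 -1.76] open 15.883616365046691 grip 29.99972105026245
now [([238, 230, 8, 6, 27], [241.5, 232.6])]
start [([215, 228, 8, 8, 32], [218.8, 232.0]), ([238, 229, 8, 7, 28], [241.4, 232.5]), ([202, 239, 8, 8, 33], [205.8, 243.2])]
tip exp [223.2 226.9] [-0.3 -1.1 -1.5] 24.25
222 214 [0, 0, 0, 0, 0, 0, 0, 0, 70, 148, 138, 51, 0, 0, 0, 0, 0, 0, 0]
223 214 [0, 0, 0, 0, 0, 0, 0, 51, 109, 163, 157, 73, 0, 0, 0, 0, 0, 0, 0]
224 214 [0, 0, 0, 0, 0, 0, 68, 105, 132, 165, 151, 93, 0, 0, 0, 0, 0, 0, 0]
225 214 [0, 0, 0, 0, 0, 69, 104, 125, 131, 157, 156, 92, 0, 0, 0, 0, 0, 72, 55]
226 214 [0, 0, 0, 0, 89, 139, 126, 118, 112, 132, 122, 79, 0, 0, 0, 0, 0, 0, 58]
227 214 [0, 0, 0, 80, 114, 103, 58, 0, 0, 49, 92, 120, 0, 0, 0, 0, 0, 0, 47]
228 214 [0, 0, 0, 0, 0, 0, 0, 92, 66, 0, 56, 155, 80, 0, 0, 0, 0, 0, 50]
229 214 [0, 0, 0, 0, 0, 49, 99, 137, 88, 0, 0, 107, 105, 51, 0, 0, 0, 0, 51]
230 214 [0, 0, 0, 0, 0, 91, 163, 156, 74, 0, 0, 0, 52, 0, 0, 0, 0, 0, 0]
231 214 [47, 0, 0, 0, 74, 146, 194, 136, 47, 48, 0, 0, 0, 0, 0, 0, 0, 0, 0]
232 214 [0, 0, 67, 113, 155, 181, 177, 101, 56, 50, 0, 0, 0, 0, 0, 0, 0, 0, 0]
```

Emit:
carry_out --pt "0 3.3 0 0 1" --pt "0 3.3 0 0 1" --pt "0 3.3 0 0 1" --pt "0 3 0 0 1" --pt "0 2 0 0 1" --pt "0 0 0 0 1"

```text
t: 24.85
eef_pos: [464.5, 44.0, 149.5]
tcp_rot: [-3.142, -0.0, 2.934]
ft_force: [0.7, 0.0, -1.5]
opening: 0.165
grip_force: 30.0
```

Emit:
carry_out --pt "0 1 0 0 1" --pt "0 1 0 0 1" --pt "0 0 0 0 1"

```text
t: 25.15
eef_pos: [464.7, 45.3, 149.5]
tcp_rot: [-3.141, -0.0, 2.934]
ft_force: [-0.9, -4.7, -0.4]
opening: 0.164
grip_force: 30.0
```

The tip has reached the corner wall and catches a and b are back. I'll back off, turn the tool 90° about the tip, then draw along the short leg.

Emit:
carry_out --pt "0 -1 0 0 1" --pt "0 -0.8 0 0 1" --pt "0 0.4 0 4 1" --pt "0 0.8 0 8.5 1" --pt "0 0.8 0 8.5 1" --pt "0 0.8 0 8.5 1" --pt "0 0.8 0 8.5 1" --pt "0 0.8 0 8.5 1" --pt "0 0.8 0 8.5 1" --pt "0 0.8 0 8.5 1" --pt "0 0.8 0 8.5 1" --pt "0 0.8 0 8.5 1"

```text
t: 26.35
eef_pos: [470.2, 48.8, 149.7]
tcp_rot: [3.14, -0.0, 1.522]
ft_force: [1.6, -1.5, -1.1]
opening: 0.166
grip_force: 30.0
```

Emit:
carry_out --pt "0 0.8 0 8.5 1" --pt "0 0 0 1 1" --pt "0 0 0 0 1"

```text
t: 26.65
eef_pos: [471.1, 48.7, 149.7]
tcp_rot: [3.14, -0.001, 1.366]
ft_force: [2.4, -0.3, -1.8]
opening: 0.169
grip_force: 30.0
```

```bash
python3 go.py; python3 sh.py
```

```text
t 26.65 pos [471.1   48.69 149.72] yaw 78.24714023762233 rp [ 3.14 -0.  ] q [-0.04  0.38  2.    0.    0.76  0.17] F [ 2.41 -0.32 -1.77] open 16.100735980024066 grip 30.005486011505127
row 202 col 228.8 X [472.1  53.9 123.3] rel G 5.286367016835914 -37.44703838270965
row 207.5 col 228.5 X [471.4  50.3 104.5] rel G 1.6902134045160702 -56.204923545631516
row 214.5 col 228.2 X [470.4  45.7  80. ] rel G -3.0141970393247908 -80.74358356351996
area 67 elev 79.1472664799218 len 42.274530912466204 t 26.7 pos [471.1  48.7 149.7] F [ 3.6 -0.5 -1.2]
```

Emit:
carry_out --pt "0 3 0 0 1" --pt "0 3.3 0 0 1" --pt "0 3.3 0 0 1" --pt "0 3.3 0 0 1" --pt "0 3.3 0 0 1" --pt "0 3.3 0 0 1" --pt "0 3.3 0 0 1" --pt "0 0 0 0 1"

```text
t: 27.5
eef_pos: [493.3, 43.8, 149.5]
tcp_rot: [3.141, -0.0, 1.362]
ft_force: [-0.1, -0.1, -1.6]
opening: 0.169
grip_force: 30.0
```

```bash
python3 go.py; python3 ora.py|head -3; python3 sh.py
```

```text
t 27.5 pos [493.25  43.84 149.49] yaw 78.06259896019313 rp [ 3.14 -0.  ] q [-0.04  0.41  1.95  0.    0.78  0.16] F [-0.14 -0.06 -1.6 ] open 16.00990272502323 grip 29.999579787254333
now [([239, 230, 7, 6, 24], [241.7, 232.9])]
start [([215, 228, 8, 8, 32], [218.8, 232.0]), ([238, 229, 8, 7, 28], [241.4, 232.5]), ([202, 239, 8, 8, 33], [205.8, 243.2])]
tip exp [236.9 227.9] [-1.2  0.1 -1.6] 27.55
row 207 col 235.7 X [494.1  50.2 122.1] rel G 6.431237315457089 -38.33366441239511
row 213.0 col 234.9 X [493.1  45.2 102.8] rel G 1.2707136264345973 -57.62467011376859
row 220.5 col 233.9 X [491.7  38.7  78.1] rel G -5.355815401090088 -82.39587880373435
area 73 elev 75.02351750442477 len 43.87792390501022 t 27.6 pos [492.8  43.9 149.5] F [-0.2  0.2 -0.9]
```

Emit:
carry_out --pt "0 3.3 0 0 1" --pt "0 3.3 0 0 1" --pt "0 3.3 0 0 1" --pt "0 3.3 0 0 1" --pt "0 3.3 0 0 1" --pt "0 3.3 0 0 1" --pt "0 3.3 0 0 1" --pt "0 3.3 0 0 1" --pt "0 3.3 0 0 1" --pt "0 3.3 0 0 1" --pt "0 3.3 0 0 1" --pt "0 0 0 0 1"

```text
t: 28.8
eef_pos: [528.8, 36.3, 149.5]
tcp_rot: [3.141, -0.0, 1.362]
ft_force: [-0.1, 0.0, -0.2]
opening: 0.162
grip_force: 30.0
```

```bash
python3 go.py; python3 ora.py|head -3; python3 sh.py
```

```text
t 28.8 pos [528.85  36.33 149.5 ] yaw 78.05985682313842 rp [ 3.14 -0.  ] q [-0.06  0.45  1.87  0.    0.82  0.15] F [-0.07  0.01 -0.24] open 15.40435014924806 grip 29.999796152114868
now []
start [([215, 228, 8, 8, 32], [218.8, 232.0]), ([238, 229, 8, 7, 28], [241.4, 232.5]), ([202, 239, 8, 8, 33], [205.8, 243.2])]
tip exp [247.3 235.9] [-0.1  0.7 -1. ] 28.85
row 216 col 246.4 X [529.5  41.6 120.5] rel G 5.216401874315153 -40.02613872584922
row 221.5 col 245.8 X [528.7  37.7 101.8] rel G 1.265173617768856 -58.68162100951005
row 228.5 col 245.0 X [527.6  32.6  77.4] rel G -3.9040152647444493 -83.08762981420361
area 74 elev 78.04148885707362 len 42.20895575425342 t 28.9 pos [528.4  36.4 149.5] F [-0.2  0.8 -1.1]
```

```bash
cat > grn.py <<'E'
from h import *; from cell import env
c=env.read_camera("side")
for C in(load("side"),c):
    m=cv2.inRange(cv2.cvtColor(C["color"],cv2.COLOR_RGB2HSV),(50,70,60),(85,255,255)); m[:220]=0;m[280:]=0;m[:,:205]=0;m[:,265:]=0
    M=cv2.moments(m); ys,xs=np.where(m); print(M["m00"]/255,M["m10"]/M["m00"],M["m01"]/M["m00"],xs.min(),xs.max(),ys.min(),ys.max())
E
python3 grn.py
```

```text
171.0 231.59649122807016 242.99415204678363 223 240 236 251
188.0 231.79787234042553 242.76063829787233 223 241 235 251
```

Emit:
carry_out --pt "0 0 -3 0 1" --pt "0 0 -5 0 1" --pt "0 0 -6 0 1" --pt "0 0 -10 0 1" --pt "0 0 -20 0 1" --pt "0 0 0 0 1"

```text
t: 29.55
eef_pos: [529.4, 36.4, 196.1]
tcp_rot: [3.137, -0.001, 1.363]
ft_force: [-0.0, 0.1, -2.1]
opening: 0.167
grip_force: 30.0
```

```bash
python3 go.py; python3 grn.py; python3 ora.py | head -2; python3 sh.py
```

```text
t 29.55 pos [529.38  36.41 196.08] yaw 78.06682906285276 rp [ 3.14 -0.  ] q [-0.06  0.39  1.82  0.    0.93  0.15] F [-0.01  0.15 -2.08] open 15.822830714426225 grip 29.999679028987885
171.0 231.59649122807016 242.99415204678363 223 240 236 251
191.0 231.49214659685865 242.30366492146598 222 241 234 250
now []
start [([215, 228, 8, 8, 32], [218.8, 232.0]), ([238, 229, 8, 7, 28], [241.4, 232.5]), ([202, 239, 8, 8, 33], [205.8, 243.2])]
row 204 col 245.1 X [529.4  42.3 167.2] rel G 5.9680689196211345 -37.019921726497444
row 210.5 col 244.4 X [528.4  37.9 146.5] rel G 1.4669976875591468 -57.71840999012085
row 218.5 col 243.5 X [527.2  32.3 120.2] rel G -4.2467471280164055 -83.99346184090945
area 84 elev 77.73152618757001 len 46.36352471351971 t 29.7 pos [528.1  36.4 193.2] F [ 0.2 -0.3 -0.9]
```

All orange has gone and the green window has risen by about 0.7 px, so the cover has sprung. To lay the stick back I need about 40° elevation again. I'll turn to the rest's yaw over free mat, then drag the pressed tip to tilt the stick in the grip.

Emit:
carry_out --pt "35 -13 0 0 1" --pt "35 -13 0 0 1" --pt "35 -13 0 0 1" --pt "36 -14 0 0 1" --pt "0 0 0 -8.5 1" --pt "0 0 0 -8.5 1" --pt "0 0 0 -8.5 1" --pt "0 0 0 -8.5 1" --pt "0 0 0 -8.5 1" --pt "0 0 0 -8.5 1" --pt "0 0 0 -8.5 1" --pt "0 0 0 -8.5 1"

```text
t: 30.9
eef_pos: [505.3, 185.3, 192.6]
tcp_rot: [-3.141, -0.001, 2.555]
ft_force: [-0.5, -0.5, 0.1]
opening: 0.163
grip_force: 30.0
```

Emit:
carry_out --pt "0 0 0 -8.5 1" --pt "0 0 0 -8.5 1" --pt "0 0 0 -8.5 1" --pt "0 0 10 -8.5 1" --pt "0 0 10 -8.5 1" --pt "0 0 10 -8.5 1" --pt "0 0 10 -8.5 1" --pt "0 0 10 -8.5 1" --pt "0 0 10 -8.5 1" --pt "0 0 8 -3.8 1" --pt "0 0 0 0 1"

```text
t: 32.0
eef_pos: [504.9, 185.2, 123.9]
tcp_rot: [3.14, -0.002, -2.332]
ft_force: [-0.2, 0.3, -0.5]
opening: 0.167
grip_force: 30.0
```

```bash
python3 go.py; python3 sh.py
```

```text
t 32.0 pos [504.87 185.15 123.89] yaw -133.59030278272323 rp [ 3.14 -0.  ] q [ 0.23  0.5   1.88  0.    0.77 -2.15] F [-0.21  0.32 -0.55] open 15.890253595571705 grip 29.998677670955658
row 180 col 268.5 X [504.1 184.   86.4] rel G 1.6679910825009447 -49.209775869487146
row 183.5 col 269.3 X [505.2 185.3  71.4] rel G -0.03874203802745816 -64.23148698838628
row 188.5 col 270.5 X [507.  187.1  49.4] rel G -2.5383820386841056 -86.23192135008236
area 33 elev 83.51797881167192 len 35.01664065180487 t 32.05 pos [505.2 185.2 124.6] F [-0.6 -0.3 -1.7]
```

Emit:
carry_out --pt "0 0 3 0 1" --pt "0 0 2 0 1" --pt "0 0 2 0 1" --pt "0 0 0 0 1"

```text
t: 32.45
eef_pos: [505.6, 185.3, 118.4]
tcp_rot: [3.141, -0.0, -2.333]
ft_force: [0.7, -0.4, -0.9]
opening: 0.167
grip_force: 30.0
```

Emit:
carry_out --pt "0 0 2 0 1" --pt "0 0 1.5 0 1" --pt "0 0 0 0 1"

```text
t: 32.75
eef_pos: [505.6, 185.3, 114.9]
tcp_rot: [3.141, -0.0, -2.332]
ft_force: [-0.7, 0.1, -0.8]
opening: 0.166
grip_force: 30.0
```

Emit:
carry_out --pt "0 0 1 0 1" --pt "0 0 1 0 1" --pt "0 0 0 0 1"

```text
t: 33.05
eef_pos: [505.8, 185.4, 113.3]
tcp_rot: [-3.141, 0.0, -2.332]
ft_force: [-0.8, -0.1, 3.5]
opening: 0.166
grip_force: 30.0
```

Emit:
carry_out --pt "0 0 1 0 1" --pt "0 0 0.5 0 1" --pt "0 0 0 0 1"

```text
t: 33.35
eef_pos: [506.0, 185.4, 112.8]
tcp_rot: [-3.141, 0.001, -2.332]
ft_force: [-3.2, -1.4, 15.7]
opening: 0.167
grip_force: 30.0
```

Emit:
carry_out --pt "8 0 0 0 1" --pt "10 0 1.8 0 1" --pt "12.5 0 3 0 1" --pt "12 0 4.3 0 1" --pt "11.6 0 5.5 0 1" --pt "0 0 0 0 1"

```text
t: 33.95
eef_pos: [467.9, 145.5, 97.1]
tcp_rot: [-3.141, 0.0, -2.333]
ft_force: [-1.9, -1.7, 3.6]
opening: 0.166
grip_force: 30.0
```

```bash
python3 go.py; python3 sh.py
```

```text
t 33.95 pos [467.89 145.47  97.05] yaw -133.67389965731627 rp [-3.14  0.  ] q [ 0.17  0.49  2.01 -0.    0.64 -2.21] F [-1.88 -1.69  3.6 ] open 15.779064855304377 grip 29.999301731586456
row 189 col 260.4 X [488.4 167.   57.9] rel G -29.415575088080953 -50.22587646238863
row 191.0 col 261.5 X [490.2 168.9  48.4] rel G -32.00355820307244 -59.73551520104816
row 194.5 col 263.5 X [493.4 172.2  31.5] rel G -36.615241314938764 -76.68131369447254
area 37 elev 74.77603627011781 len 24.883786337066393 t 34.0 pos [468.1 145.8  97.1] F [-1.8 -1.5  3.4]sh.py:8: RuntimeWarning: Mean of empty slice.
  lo=np.array([P[P[:,1]==ys.max()-j].mean(0) for j in range(1,8)])   # row centres near the shoulder
  ret = um.true_divide(
```

Emit:
carry_out --pt "11 0 6.9 0 1" --pt "10 0 7.5 0 1" --pt "8 0 7 0 1" --pt "5 0 4.5 0 1" --pt "0 0 0 0 1"

```text
t: 34.5
eef_pos: [444.7, 121.3, 70.7]
tcp_rot: [3.141, -0.0, -2.333]
ft_force: [-0.9, -1.3, 2.1]
opening: 0.166
grip_force: 30.0
```

```bash
python3 go.py; python3 sh.py 2>/dev/null
```

```text
t 34.5 pos [444.71 121.31  70.71] yaw -133.66659795968823 rp [ 3.14 -0.  ] q [ 0.12  0.51  2.1   0.    0.54 -2.26] F [-0.86 -1.34  2.11] open 15.799225724438369 grip 29.999294579029083
row 193 col 258.1 X [483.5 162.   43.4] rel G -55.94867381770958 -38.538975974071704
row 194.5 col 258.0 X [483.1 161.6  37. ] rel G -55.38681986953313 -44.84502458168764
row 197.5 col 257.8 X [482.3 160.8  24.3] rel G -54.24941884348897 -57.61080860770822
area 32 elev 95.09147353085883 len 16.996882658573792 t 34.55 pos [444.9 121.5  70.9] F [ 0.1 -1.4  0.6]
```

Emit:
carry_out --pt "0 0 -20 0 1" --pt "0 0 -45 0 1" --pt "0 0 -45 0 1" --pt "-40 27 0 0 1" --pt "-40 27 0 0 1" --pt "-40 27 0 0 1" --pt "-42 27.8 0 0 1" --pt "0 0 20 0 1" --pt "0 0 0 0 1"

```text
t: 35.45
eef_pos: [476.3, 314.3, 158.8]
tcp_rot: [3.14, -0.005, -2.33]
ft_force: [-0.2, -0.8, -2.0]
opening: 0.168
grip_force: 30.0
```

```bash
python3 go.py 477.7 313.5 125 226.36; python3 sh.py 2>/dev/null; python3 ora.py | head -1; python3 grn.py
```

```text
t 35.45 pos [476.3  314.34 158.76] yaw -133.49227923171966 rp [ 3.14 -0.  ] q [ 0.47  0.49  1.76  0.    0.9  -1.91] F [-0.19 -0.78 -2.  ] open 15.997238681849485 grip 29.99827802181244
now-frame [-0.51 -1.65 33.76] turn 0.14772076828035097
after-turn frame [-0.36 -1.6  33.76]
row 126 col 299.0 X [505.4 343.6 142.7] rel G -41.40520646267274 -28.317088437311668
row 128.5 col 301.2 X [509.7 348.2 131.6] rel G -47.77889489101009 -39.380581532380006
row 132.5 col 304.7 X [516.9 355.8 113.5] rel G -58.19083744098205 -57.45370446630284
area 73 elev 60.053716345417136 len 30.98924108716692 t 35.5 pos [476.8 313.6 160. ] F [-0.3 -0.4 -1.8]
now []
171.0 231.59649122807016 242.99415204678363 223 240 236 251
175.0 231.38857142857142 242.24 223 240 235 250
```

Emit:
carry_out --pt "0 -0.7 20 0 1" --pt "0 0 20 0 1" --pt "0 0 10 0 1" --pt "0 0 5 0 1" --pt "0 0 0 0 1"

```text
t: 36.1
eef_pos: [478.6, 312.7, 106.2]
tcp_rot: [3.142, -0.0, -2.333]
ft_force: [0.1, -0.0, -1.4]
opening: 0.163
grip_force: 30.0
```

```bash
python3 go.py 477.7 313.5 96 226.36
```

```text
t 36.1 pos [478.57 312.75 106.23] yaw -133.67187919259007 rp [ 3.14 -0.  ] q [ 0.46  0.56  1.81  0.    0.77 -1.92] F [ 0.11 -0.01 -1.42] open 15.460255546294356 grip 29.998554289340973
now-frame [ 0.06  1.15 10.23] turn -0.03187919259005412
after-turn frame [ 0.06  1.15 10.23]
```

Emit:
carry_out --pt "0 1.1 0 0 1" --pt "0 0 3 0 1" --pt "0 0 3 0 1" --pt "0 0 0 0 1"

```text
t: 36.5
eef_pos: [478.2, 314.0, 100.3]
tcp_rot: [-3.141, 0.002, -2.332]
ft_force: [3.3, -0.3, -1.3]
opening: 0.167
grip_force: 30.0
```

Emit:
carry_out --pt "0 0 2 0 1" --pt "0 0 1 0 1" --pt "0 0 0 0 1"

```text
t: 36.8
eef_pos: [479.2, 315.0, 98.6]
tcp_rot: [-3.14, 0.005, -2.332]
ft_force: [3.3, 2.2, 11.0]
opening: 0.167
grip_force: 30.0
```

Emit:
carry_out --pt "0.5 0 1 0 1" --pt "0.5 0 1 0 1" --pt "0 0 1 0 1" --pt "0 0 0 0 1"

```text
t: 37.2
eef_pos: [478.7, 314.4, 96.0]
tcp_rot: [-3.14, 0.006, -2.332]
ft_force: [3.2, 2.4, 14.7]
opening: 0.162
grip_force: 30.0
```

```bash
python3 go.py
cat > home.py <<'E'
# compare the side view round the rest with the picture of the stick lying home (side2)
from h import *; from cell import env
c=env.read_camera("side")
for C in(load("side","2"),c):
    m=cv2.inRange(cv2.cvtColor(C["color"],cv2.COLOR_RGB2HSV),(18,120,70),(32,255,255)); m[:115]=0;m[165:]=0;m[:,:270]=0;m[:,:270]=0;m[:,325:]=0
    ys,xs=np.where(m); P=np.c_[xs,ys].astype(float); q=P.mean(0); V=np.linalg.svd(P-q)[2][0]; pr=(P-q)@V*np.sign(V[0])
    V=V*np.sign(V[0]); print(len(P),"cent",q.round(1),"dir",V.round(3),"butt end",(q+V*pr.min()).round(1),"shoulder end",(q+V*pr.max()).round(1))
    a=C["color"].astype(int).sum(2); 
    print("tip rows",[(v,[int(x) for x in a[v,308:326]]) for v in range(147,154)] )
E
python3 home.py
```

```text
t 37.2 pos [478.66 314.38  96.04] yaw -133.64116076931106 rp [-3.14  0.01] q [ 0.47  0.57  1.82  0.    0.74 -1.91] F [ 3.23  2.39 14.66] open 15.34601311010658 grip 30.00213861465454
131 cent [295.9 141.5] dir [0.937 0.348] butt end [282.8 136.6] shoulder end [308.9 146.3]
tip rows [(147, [234, 223, 264, 311, 374, 443, 509, 562, 578, 588, 596, 590, 592, 590, 594, 591, 591, 587]), (148, [210, 179, 211, 218, 223, 268, 339, 430, 481, 549, 577, 588, 588, 592, 592, 590, 588, 594]), (149, [195, 179, 187, 174, 189, 216, 236, 264, 316, 410, 471, 545, 583, 584, 593, 588, 590, 595]), (150, [181, 183, 184, 198, 266, 345, 363, 304, 248, 263, 314, 431, 546, 588, 590, 596, 590, 588]), (151, [175, 187, 182, 271, 427, 516, 521, 492, 421, 378, 328, 362, 516, 585, 592, 595, 591, 592]), (152, [190, 187, 195, 325, 507, 580, 587, 576, 550, 529, 504, 504, 556, 588, 595, 597, 595, 591]), (153, [197, 198, 214, 311, 490, 577, 586, 593, 591, 592, 583, 586, 593, 585, 587, 593, 598, 589])]
44 cent [303.6 144.4] dir [0.999 0.049] butt end [298.  144.1] shoulder end [308.1 144.6]
tip rows [(147, [211, 206, 205, 234, 267, 259, 284, 349, 437, 518, 572, 601, 604, 599, 598, 607, 608, 606]), (148, [200, 187, 192, 205, 213, 233, 238, 249, 281, 366, 476, 566, 593, 606, 596, 601, 607, 603]), (149, [178, 175, 178, 174, 202, 332, 429, 412, 314, 306, 427, 554, 596, 606, 608, 607, 602, 607]), (150, [174, 172, 171, 191, 295, 470, 564, 557, 500, 493, 531, 577, 599, 600, 602, 607, 610, 602]), (151, [173, 185, 198, 279, 434, 557, 588, 595, 590, 585, 599, 604, 605, 602, 604, 603, 607, 610]), (152, [181, 177, 198, 332, 515, 591, 603, 598, 598, 604, 609, 608, 605, 600, 604, 603, 603, 610]), (153, [194, 201, 218, 313, 505, 598, 600, 599, 601, 600, 607, 600, 603, 604, 602, 600, 601, 610])]
```

Emit:
carry_out --pt "0 0 0 0 0.82" --pt "0 0 0 0 0.75" --pt "0 0 0 0 0.65" --pt "0 0 0 0 0.6" --pt "0 0 0 0 0.6" --pt "0 0 0 0 0.6"

```text
t: 37.85
eef_pos: [476.8, 313.1, 93.9]
tcp_rot: [3.141, -0.0, -2.332]
ft_force: [-0.5, -0.2, -0.5]
opening: 0.399
grip_force: 0.0
```

```bash
python3 go.py; python3 home.py | tail -2
```

```text
t 37.85 pos [476.83 313.08  93.9 ] yaw -133.63927233949826 rp [ 3.14 -0.  ] q [ 0.47  0.58  1.82  0.    0.75 -1.91] F [-0.54 -0.22 -0.53] open 37.91046271930815 grip 0.0
45 cent [304.2 145.1] dir [1.    0.011] butt end [298. 145.] shoulder end [309.  145.1]
tip rows [(147, [237, 246, 271, 307, 370, 453, 511, 564, 590, 592, 606, 602, 598, 607, 605, 600, 600, 599]), (148, [206, 196, 199, 216, 239, 282, 348, 444, 518, 575, 589, 604, 600, 603, 607, 601, 603, 604]), (149, [198, 171, 176, 179, 179, 214, 219, 265, 358, 450, 521, 567, 590, 599, 602, 597, 605, 607]), (150, [182, 164, 177, 201, 272, 346, 307, 254, 243, 282, 357, 455, 553, 597, 605, 603, 608, 609]), (151, [179, 175, 197, 276, 441, 514, 501, 467, 414, 331, 273, 332, 523, 599, 605, 604, 603, 603]), (152, [184, 188, 206, 327, 520, 592, 592, 589, 557, 505, 468, 480, 560, 597, 602, 608, 599, 611]), (153, [198, 192, 215, 316, 507, 595, 596, 602, 596, 597, 590, 594, 598, 603, 610, 609, 610, 602])]
```

The stick slid home, and the tip pixels match the earlier home picture. I'll retreat and check.

Emit:
carry_out --pt "0 0 -10 0 0.6" --pt "0 0 -30 0 0.6" --pt "0 0 -40 0 0.5" --pt "0 0 -40 0 0.5" --pt "0 0 -20 0 0.5" --pt "0 0 0 0 0.5" --pt "0 0 0 0 0.5"

```text
t: 38.6
eef_pos: [476.6, 313.0, 234.3]
tcp_rot: [-3.141, 0.0, -2.332]
ft_force: [-0.4, -0.6, -0.6]
opening: 0.501
grip_force: 0.0
```

```bash
python3 go.py; python3 home.py | grep cent; python3 ora.py | head -1; python3 grn.py
python3 - <<'E'
from h import *; from cell import env
for n in("top","side"):
    c=env.read_camera(n); b=load(n)
    def masks(C):
        h=cv2.cvtColor(C["color"],cv2.COLOR_RGB2HSV); o=[]
        R={"top":{"purple":((135,90,60),(165,255,255),(375,260,415,300)),"reelgreen":((45,80,40),(85,255,255),(215,260,240,285)),"red":((170,120,60),(180,255,255),(360,135,385,155)),"blue":((100,120,80),(120,255,255),(365,150,400,185))},
           "side":{"purple":((135,90,60),(165,255,255),(115,255,165,300)),"reelgreen":((45,80,40),(85,255,255),(235,140,260,165)),"red":((170,120,60),(180,255,255),(280,325,315,355)),"blue":((100,120,80),(120,255,255),(245,310,285,355))}}[n]
        for k,(lo,hi,r) in R.items():
            m=cv2.inRange(h,lo,hi)[r[1]:r[3],r[0]:r[2]]; M=cv2.moments(m,True); o.append((k,int(M["m00"]),round(M["m10"]/max(M["m00"],1),1),round(M["m01"]/max(M["m00"],1),1)))
        return o
    print(n,masks(b)); print(n,masks(c))
E
```

```text
t 38.6 pos [476.64 312.96 234.26] yaw -133.6340023914463 rp [-3.14  0.  ] q [ 0.47  0.4   1.68  0.    1.06 -1.91] F [-0.38 -0.61 -0.56] open 47.60056635870989 grip 0.0
131 cent [295.9 141.5] dir [0.937 0.348] butt end [282.8 136.6] shoulder end [308.9 146.3]
141 cent [295.4 141.1] dir [0.932 0.362] butt end [282.4 136.1] shoulder end [308.9 146.4]
now []
171.0 231.59649122807016 242.99415204678363 223 240 236 251
175.0 231.43428571428572 242.26857142857142 223 240 235 250
top [('purple', 205, 19.4, 20.5), ('reelgreen', 2, 18.0, 15.5), ('red', 0, 0.0, 0.0), ('blue', 13, 19.9, 17.7)]
top [('purple', 214, 19.2, 20.5), ('reelgreen', 0, 0.0, 0.0), ('red', 0, 0.0, 0.0), ('blue', 14, 20.4, 19.9)]
side [('purple', 262, 22.9, 25.9), ('reelgreen', 36, 12.6, 15.2), ('red', 57, 20.4, 15.0), ('blue', 266, 18.6, 22.4)]
side [('purple', 274, 22.9, 26.0), ('reelgreen', 1, 9.0, 17.0), ('red', 39, 21.5, 14.7), ('blue', 263, 18.5, 22.4)]
```

```bash
python3 -c "
from cell import env
print(env.job_done())"
```

```text
the job is handed in; nothing more can be done
None
```

I handed the job in at about 39 s of robot time, though the hand-in returned no verdict: all three catches look pushed back, the cover has sprung up, the stick lies home in the rest, and the bystanders I could see had not moved (the arm hid the green reel in the last check).

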